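Check the bore of a quick-release socket with a plug gauge

TASK

Check the empty quick-release socket for wear: pull its brass spring collar up, turn it anticlockwise (seen from above) until it latches open, and let go. Then lower the green-banded plug gauge squarely into the bore until the go length is fully in and the wider no-go step is refused by the rim under a light press, and put the gauge back upright in its own hole in the rack. Last, lift the collar off its latch and turn it back so that it drops fully shut, leaving everything else where it is.

Things in the scene. Friction and masses are not known exactly. Their poses are not given: they have to be found in the camera images.
- socket: Quick-release socket bolted down, axis upright, never moves; origin under its centre. Grey flange 110 mm wide, 12 thick (bolts to 18), neck 54 wide to 44 mm, steel tube 40 wide to its rim at 96. Bore 26.4 wide, open from the rim down to 44 mm. Red dot (shut) on the flange along +x; green dot (open) 64 degrees anticlockwise. A like socket with a mudguard, at the left edge, is not part of the job.
- socket_rim (a point): Centre of the mouth of the socket's bore, level with the rim, 96 mm above the bench; z up along the bore. Three dark locking dogs 19 to 25 mm below the rim stick 3.5 mm into the bore while the collar is down; they leave it free while the collar is latched open.
- collar_grip (a point): On the socket axis, at the height to grip the brass collar: 66 mm above the bench when shut; moves and turns with it. Collar 34 mm high (20 below, 14 above this point), 55 wide, two flats 27 wide and 48 apart facing +y and -y of this frame: grip across them from above. The tube stands 30 mm above this point when shut. White line on its upper edge along +x: over the red dot shut, green dot open.
- collar (a joint): Height of the collar in m: 0 shut (down), at most 0.018. Spring and weight press it down with 8 N at the bottom, 14 N at the top. Pins in its J-slots guide it: it turns only while lifted more than 0.012 (lift it 0.014 to 0.015); latched open it rests at about 0.009.
- collar_turn (a joint): Turn of the collar in rad, anticlockwise positive: 0 to 1.117 (64 degrees, end stop). Below 0.09 it can drop shut; from there to 1.03 it rides on a ledge at height 0.012; past 1.03 it drops 3 mm into the hook and stays latched open when let go. To shut it, lift it 3 to 5 mm more, turn it back to 0 and let it down. Turning takes about 0.1 N m.
- gauge: The plug gauge to use: 119 mm long, about 0.3 kg, upright in one of the rack's holes (which varies). Origin: centre of its lower end, z along it. From below: go length 25 mm diameter, 0 to 30 mm, 4 mm bevel at the tip; no-go step 29 mm diameter with red ring, 30 to 44; round handle 24 mm diameter, 49 to 119, with GREEN band and a green disc on top. Best gripped near 95.
- gauge_step (a point): Centre of the underside of the gauge's no-go step, 30 mm above its lower end. With the go length fully in, this point lies at socket_rim.
- rack: Wooden rack 70 x 190 x 36 mm high, fixed. Origin: centre of its underside, long side along its y. Three holes 32 mm wide, 24 mm deep, at y = -62, 0 and +62 mm on its centre line; each holds an upright gauge whose lower end rests 12 mm above the bench (tops 131 mm above the bench).
- gauge_blue: Another gauge, same length and handle, blue band (too small); stays in the rack. Origin at its lower end.
- gauge_orange: Another gauge, same length and handle, orange band (too large); stays in the rack. Origin at its lower end.
- solvent_can: Upright blue can with red cap, 68 mm across, 156 mm high; origin under its centre. Often between the socket and the rack; bystander.
- hot_air_tool: Hot-air tool lying on its side, about 240 mm long along x (nozzle to +x) with a pistol grip to -y, 66 mm high; origin under its barrel. Bystander.
- sanding_block: Sanding block 125 x 67 x 53 mm; origin under its centre. Bystander.
- seam_roller: Hand roller 176 mm long along x, 33 mm high; origin under its middle. Bystander.
- cleaner_bottle: White bottle, red cap, 68 mm across, 190 mm high; origin under its centre. Bystander.
- filler_tin: Steel and yellow tin, 90 mm across, 85 mm high; origin under its centre. Bystander.
Not all that is in view belongs to the job. Leave any purple look-alike of the socket alone.

How it is judged:
By the outcome, as a careful person would: the job done as asked, in the order asked, and still so for the second after the job is handed in, with the robot touching nothing.
It also fails if it takes over 72 s, if anything falls off the work surface, if the arm or the gripper's body presses on something with over 40 N, if the wrist force passes 120 N, or if a joint passes its speed limit or range.

ROBOT

A 6-joint arm with a two-finger parallel gripper is mounted at the origin on the work surface. World frame = base frame: x ahead of the robot, y to its left, z up, the work surface at z = 0. Lengths are in m, angles in rad, forces in N, time in s.
With the tool pointing down it reaches from about 0.35 to 0.775 m from the base axis. Payload 5.5 kg.
Tool frame: the origin (TCP) lies midway between the tips of the shut fingers; the grasp point (between the pads) lies 19 mm behind it (env.tcp_to_grasp is the distance from the TCP to the grasp point, in m); z points along the fingers, y is the direction in which the jaws open and shut (so a half turn about z gives the same grasp; the last joint's range is limited). The gripper opens to 85 mm and grips with 20 to 120 N. Pads are 22 mm wide; open, the fingers measure 114 mm over their backs; the gripper's body (76 mm by 85 mm) begins 54 mm behind the grasp point. The pads swing forward as they close: fully open they stand 13 mm farther back than shut.
Start: joints at [-1.39, 0.313, 0.046, 1.304, 0, 1.431], TCP at [0.181, -0.546, 0.231] pointing down, gripper open.
Joint ranges: [-2.76, 2.76], [-0.86, 1.69], [-1.03, 1.26], [-2.2, 2.34], [-1.47, 1.5], [-3.14, 3.14]. Speed limits (rad/s): [2.57, 2.57, 3.14, 3.14, 3.14, 3.14].

INTERFACE

Orientations are given as a unit quaternion [w, x, y, z].
In Python, from workcell import get_state, viewer, hand_in, finder, env gives the robot as it stands.
- The arm moves only by the tool arm_command, never from a script. Its argument "motion" is a list of rows, each an object of numbers: "x", "y", "z": the shift along the tool's x, y, z in mm; "rx", "ry", "rz": the turn, a rotation vector about the tool's x, y, z in degrees; "hand": the closure, from -1 (fully open) to 1 (shut). A call has 1 to 10 rows; each row is the pose to reach, as a shift and turn from the pose commanded when the call began, along the tool's axes at that moment; what a row does not reach only later rows make up. A row lasts 1/8 s, in which the tool goes at most 62.5 mm and 10.7 degrees, less where a joint would pass 70% of its speed; a pose out of reach is approached as far as the arm can. A call with a gripper value outside its range is refused whole. The fingers move at their own pace and stop on an object; "force" is the grip in N (left out, the last holds). Time passes only in rows, so rows that repeat a pose let the fingers close. It gives the time, the measured TCP pose, the force and the opening at its end, in the units of the state.
- get_state(): the state, without advancing time (a new reading comes with each control period).
- viewer.read_camera(name): name is "side" or "top"; returns a dict with "image" (384x512x3 uint8, red, green, blue), "z_map" (384x512 float32, m along the optical axis (not along the pixel's ray), 0 where there is no reading), "intrinsics" (3x3 intrinsics, pixels), "rvec" (rotation vector, rad) and "tvec" (3), from world to camera coordinates, as OpenCV has them. Camera axes: x right, y down, z forward; pixel columns grow to the right and rows downward; lengths in m; the calibration is good to about 2 mm. A picture is of the moment at which its call begins.
- hand_in(): hands the job in, once; it reports no verdict.
Trained networks look in a picture, given as the dict that the camera call returned (one of the last four; its "shot" number tells which), for a name from the list of things; names that differ only in an ending like _2 or _b are one class to them, and where a whole thing is asked for, a point or a joint stands for the part that bears it (a point fixed in the world has none). Each returns a list of dicts, best first, with "score" (0 to 1); they miss things now and then, are a little off and sometimes report something else, mostly with a low value. They report only what shows in the picture. A call takes as long as a camera call. They do not tell look-alikes from the thing itself.
- finder.find_in(picture, query): "at" ([column, row] in pixels, amid what is visible of it).
- finder.masks_of(picture, query): "region" (384x512 bool, what is visible of it) and "at" ([column, row] in pixels, amid what is visible of it).
The state is a dict: "clock": time; "joint_pos": joint angles; "qvel": joint speeds; "tau": joint torques, N m; "tcp_pos": TCP position; "orientation": TCP orientation; "wrist_force": force on the tool from outside, world axes, zero at the start; "ft_torque": the same for the moment, N m; "finger_gap": finger opening in m.
Only numpy, scipy, OpenCV 4.12 (cv2) and the standard library are available. Lean on these libraries where they do the work, as an engineer would, in place of code of your own. Each camera call takes 0.05 s, during which the arm holds its last target.

## Working session

There is one attempt and no reset: what is moved stays moved. The work goes in short steps, Python scripts to look and compute and a tool call to move; the robot and the scene stay as the last step left them, time stands still between calls to the robot, and variables do not carry over. Pictures are saved under pics/ and viewed, and the job is handed in when it is done.

Besides the shell and the picture viewer there is one more tool, called after "Emit:" as name(argument=value, ...) on one line, values as JSON. arm_command: Moves the arm, as the interface text tells. Its arguments: {"type":"object","properties":{"motion":{"type":"array","items":{"type":"object","properties":{"x":{"type":"number"},"y":{"type":"number"},"z":{"type":"number"},"rx":{"type":"number"},"ry":{"type":"number"},"rz":{"type":"number"},"hand":{"type":"number"}}}},"force":{"type":"number"}},"required":["motion"]}

```bash
ls; mkdir -p pics; cat > h.py <<'E'
import numpy as np, cv2
from scipy.spatial.transform import Rotation as R
from workcell import get_state, viewer, hand_in, finder, env
def cam(n):
    return viewer.read_camera(n)
def save(p,name):
    cv2.imwrite('pics/'+name+'.png',cv2.resize(p['image'][:,:,::-1],None,fx=1.5,fy=1.5))
def w2c(p):
    Rm=cv2.Rodrigues(np.array(p['rvec'],float))[0]; return Rm,np.array(p['tvec'],float).reshape(3)
def cloud(p):
    Rm,t=w2c(p);K=p['intrinsics'];z=p['z_map']
    v,u=np.mgrid[0:384,0:512]
    c=np.stack([(u-K[0,2])/K[0,0]*z,(v-K[1,2])/K[1,1]*z,z],-1)
    w=(c-t)@Rm
    w[z==0]=np.nan
    return w
def proj(p,pts):
    return cv2.projectPoints(np.array(pts,float).reshape(-1,3),np.array(p['rvec'],float),np.array(p['tvec'],float),p['intrinsics'],None)[0].reshape(-1,2)
def ray(p,uv,z):
    Rm,t=w2c(p);K=p['intrinsics']
    d=Rm.T@np.array([(uv[0]-K[0,2])/K[0,0],(uv[1]-K[1,2])/K[1,1],1]);o=-Rm.T@t
    return o+d*(z-o[2])/d[2]
E
python3 - <<'E'
from h import *
print(env.tcp_to_grasp, get_state())
for n in ['top','side']:
    p=cam(n);save(p,n+'0');np.set_printoptions(precision=4,suppress=True)
    Rm,t=w2c(p);print(n,'campos',-Rm.T@t,p['intrinsics'])
    c=cloud(p)
    for q in ['socket','collar_grip','gauge','rack','gauge_blue','gauge_orange','solvent_can']:
        for d in finder.masks_of(p,q)[:3]:
            r=d['region']; print(q,round(d['score'],2),d['at'],r.sum(),np.nanmedian(c[r],0),np.nanpercentile(c[r][:,2],97))
E
```

```text
pics
0.0187 {'clock': 0.0, 'joint_pos': array([-1.38960550e+00,  3.14020703e-01,  4.49571162e-02,  1.30358290e+00,
        2.95445604e-06,  1.43119659e+00]), 'qvel': array([ 6.54054909e-04,  6.50128512e-04,  1.09820183e-03,  1.15369570e-03,
        1.92120989e-03, -5.77654392e-05]), 'tau': array([-3.77429460e-04, -4.80621958e+01,  2.98535532e+01,  1.90247706e-02,
       -2.18700484e-04, -1.27643636e-05]), 'tcp_pos': array([ 0.1812055 , -0.54515912,  0.23038837]), 'orientation': array([-9.24908831e-04,  9.87163808e-01,  1.59708360e-01, -1.77592088e-05]), 'wrist_force': array([0.4893797 , 0.59147579, 0.25383793]), 'ft_torque': array([ 0.01939089, -0.01412475, -0.04179042]), 'finger_gap': 0.08556551980220863}
top campos [ 0.4765 -0.017   1.3079] [[381.9055   0.     256.2023]
 [  0.     381.9055 197.2798]
 [  0.       0.       1.    ]]
socket 0.91 [319.9, 258.8] 822 [ 0.3628 -0.2075  0.016 ] 0.09652695529472811
socket 0.8 [326.2, 210.3] 841 [ 0.5303 -0.2252  0.0148] 0.09585121677614607
collar_grip 0.57 [321.8, 260.3] 91 [ 0.3681 -0.2112  0.0715] 0.08287096091542824
collar_grip 0.22 [323.
[... 879 characters left out ...]
84968153
gauge 0.78 [191.0, 228.1] 270 [0.5741 0.2628 0.0906] 0.13228288975466415
gauge 0.72 [345.3, 141.0] 666 [ 0.5961 -0.4275  0.0638] 0.08683228362916078
gauge 0.4 [322.6, 170.8] 139 [ 0.517  -0.208   0.0655] 0.08058090841643192
rack 0.63 [190.0, 245.5] 1464 [0.5618 0.2768 0.0343] 0.03827624119223319
rack 0.49 [319.7, 182.0] 815 [ 0.5216 -0.2095  0.0195] 0.09522235716542159
gauge_blue 0.66 [312.9, 232.2] 882 [ 0.3825 -0.0239  0.0313] 0.054411180835823525
gauge_blue 0.59 [172.8, 236.8] 278 [0.5651 0.3205 0.0935] 0.13193937784160858
gauge_orange 0.67 [203.7, 216.6] 267 [0.5858 0.2016 0.0857] 0.13222990300573703
solvent_can 0.64 [269.7, 200.8] 1010 [0.5115 0.0298 0.0906] 0.15514741173648208
```

View pics/top0.png

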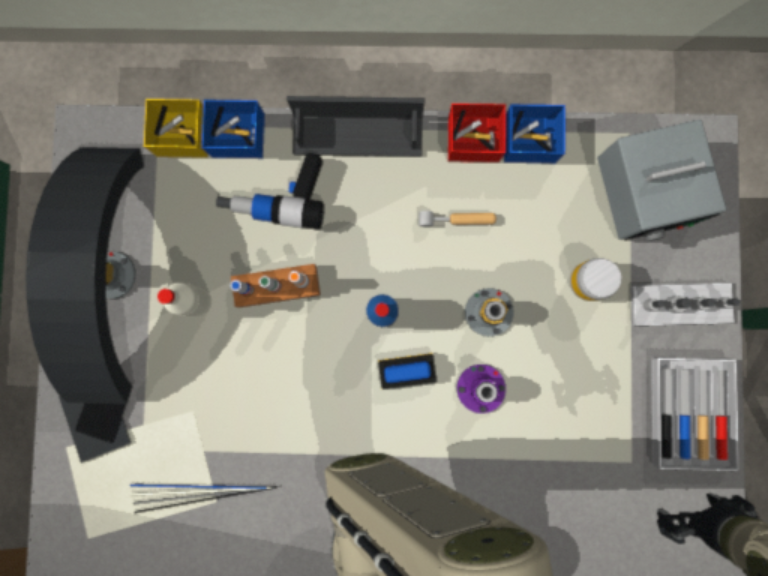

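View pics/side0.png

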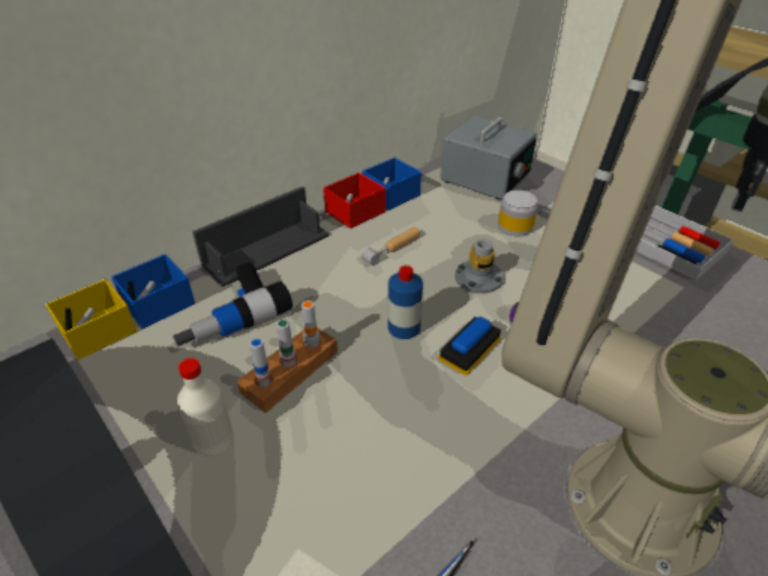

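The top view shows the grey socket at (327,208) in camera pixels. The rack's middle hole (177,188) holds the green gauge, with the can between them at (255,206). Next I'll zoom in and fit positions.

```bash
python3 - <<'E'
from h import *
np.set_printoptions(precision=4,suppress=True)
from scipy.optimize import least_squares
p=cam('top');c=cloud(p);im=p['image']
a=cv2.resize(im[180:236,298:356,::-1],None,fx=10,fy=10,interpolation=cv2.INTER_CUBIC)
cv2.imwrite('pics/sock.png',a)
q=cam('side');cq=cloud(q)
b=cv2.resize(q['image'][150:205,290:350,::-1],None,fx=10,fy=10,interpolation=cv2.INTER_CUBIC)
cv2.imwrite('pics/socks.png',b)
r=cv2.resize(im[170:215,150:220,::-1],None,fx=10,fy=10,interpolation=cv2.INTER_CUBIC)
cv2.imwrite('pics/rack.png',r)
np.savez('d.npz',c=c,cq=cq)
def fit(pts,rad):
    s=least_squares(lambda x:np.hypot(pts[:,0]-x[0],pts[:,1]-x[1])-rad,pts.mean(0)[:2],loss='soft_l1',f_scale=.002);return s.x
# rim points / flange
for nm,cc in (('top',c),('side',cq)):
    m=(abs(cc[...,0]-.53)<.08)&(abs(cc[...,1]+.225)<.08)
    P=cc[m]
    print(nm,len(P))
    rim=P[(P[:,2]>.09)&(P[:,2]<.1)];print('rim',len(rim),rim.min(0),rim.max(0),rim.mean(0))
    fl=P[(P[:,2]>.008)&(P[:,2]<.02)];print('fl',len(fl),fl.min(0),fl.max(0),(fl.min(0)+fl.max(0))/2)
    co=P[(P[:,2]>.074)&(P[:,2]<.084)];print('coltop',len(co),co.min(0),co.max(0),co.mean(0))
    for nm2,(x,y) in dict(g=(.577,.25),b=(.565,.32),o=(.59,.19),can=(.524,.008)).items():
        m=(np.hypot(cc[...,0]-x,cc[...,1]-y)<.06)&(cc[...,2]>(.126 if nm2!='can' else .15))
        Q=cc[m]; print(nm2,len(Q),Q.mean(0) if len(Q) else '')
E
```

```text
top 2198
rim 65 [ 0.5122 -0.2486  0.0902] [ 0.5503 -0.2111  0.0995] [ 0.5316 -0.231   0.0949]
fl 480 [ 0.4772 -0.2849  0.008 ] [ 0.5857 -0.1762  0.02  ] [ 0.5315 -0.2305  0.014 ]
coltop 93 [ 0.5032 -0.2578  0.074 ] [ 0.558  -0.2034  0.0834] [ 0.5315 -0.2288  0.0791]
g 84 [0.5806 0.2499 0.1303]
b 47 [0.5707 0.3085 0.1304]
o 57 [0.5885 0.205  0.1302]
can 66 [0.5257 0.0089 0.1554]
side 1511
rim 62 [ 0.5153 -0.2443  0.0903] [ 0.556  -0.2035  0.0983] [ 0.5345 -0.2238  0.0946]
fl 325 [ 0.4805 -0.2787  0.0082] [ 0.5879 -0.1689  0.02  ] [ 0.5342 -0.2238  0.0141]
coltop 80 [ 0.5071 -0.2438  0.0744] [ 0.5631 -0.1957  0.084 ] [ 0.5284 -0.2172  0.0793]
g 96 [0.5843 0.2397 0.1303]
b 82 [0.573  0.3051 0.1302]
o 51 [0.5922 0.2    0.1306]
can 56 [0.5261 0.0148 0.1551]
```

View pics/sock.png

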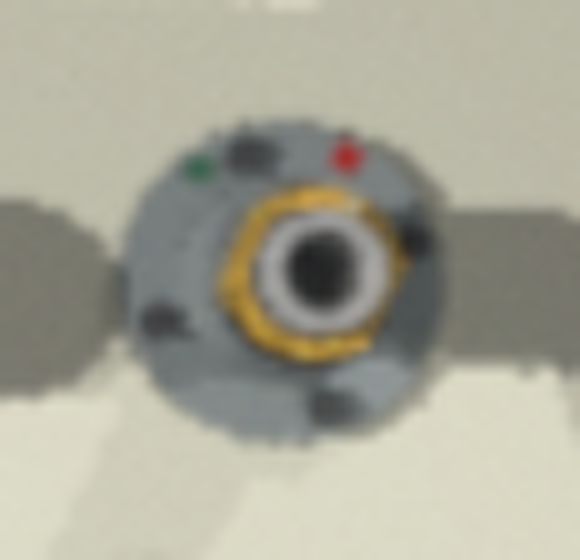

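View pics/socks.png

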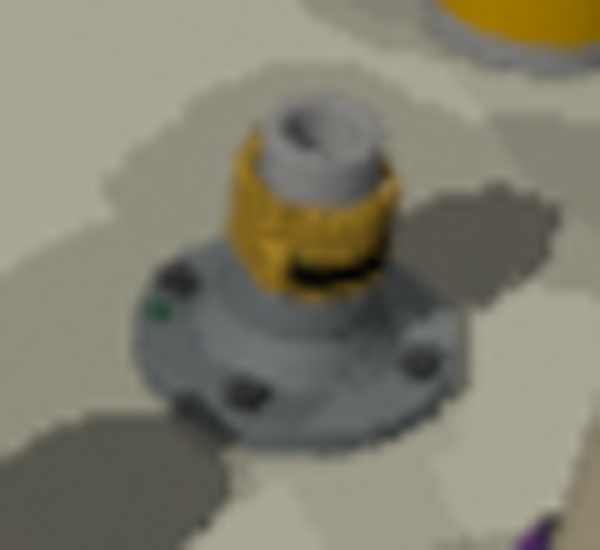

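View pics/rack.png

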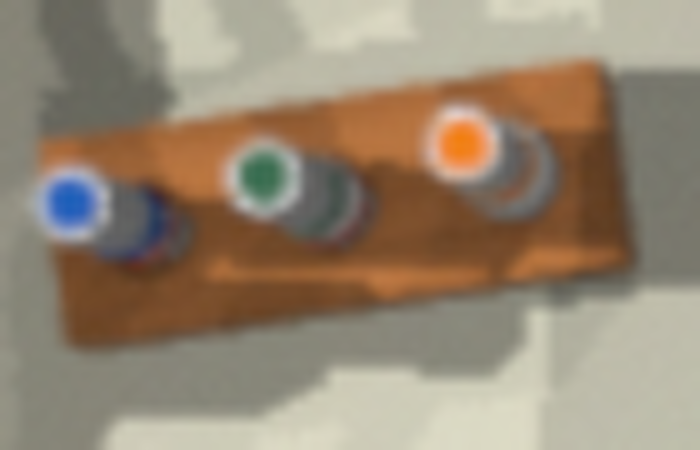

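```bash
python3 - <<'E'
from h import *
np.set_printoptions(precision=4,suppress=True)
p=cam('top');q=cam('side')
s=lambda u,v,u0,v0:((u+.5)/10-.5+u0,(v+.5)/10-.5+v0)
T=lambda u,v,z:ray(p,s(u,v,298,180),z)
S=lambda u,v,z:ray(q,s(u,v,290,150),z)
k=lambda u,v,z:ray(p,s(u,v,150,170),z)
print('rim top',T(322,269,.096),'side',S(322,130,.096))
print('red',T(347,158,.0125),'green',T(200,168,.0125),S(158,309,.0125))
print('bolts',[T(*b,.018)[:2] for b in ((253,153),(415,238),(162,320),(333,404))],[S(*b,.018)[:2] for b in((178,280),(248,392),(423,360))])
print('flange bbox',T(125,280,.012),T(443,280,.012),T(283,120,.012),T(283,443,.012))
for n,u,v in (('b',72,204),('g',264,176),('o',463,144)): print(n,k(u,v,.131))
for n,pl in (('top',p),('side',q)):
  for d in finder.find_in(pl,'gauge')[:3]: print(n,d)
a=cv2.resize(q['image'][195:275,150:235,::-1],None,fx=7,fy=7,interpolation=cv2.INTER_CUBIC)
cv2.imwrite('pics/racks.png',a)
E
```

```text
rim top [ 0.5329 -0.2283  0.096 ] side [ 0.5336 -0.2251  0.096 ]
red [ 0.5747 -0.2509  0.0125] green [ 0.5702 -0.2013  0.0125] [ 0.5711 -0.1977  0.0125]
bolts [array([ 0.5753, -0.2183]), array([ 0.5477, -0.273 ]), array([ 0.5182, -0.1883]), array([ 0.4912, -0.246 ])] [array([ 0.5731, -0.2092]), array([ 0.517 , -0.1826]), array([ 0.4895, -0.2393])]
flange bbox [ 0.5317 -0.1765  0.012 ] [ 0.534  -0.2837  0.012 ] [ 0.5872 -0.2292  0.012 ] [ 0.4778 -0.2304  0.012 ]
b [0.5708 0.314  0.131 ]
g [0.5808 0.2544 0.131 ]
o [0.5921 0.1928 0.131 ]
top {'at': [178.5, 189.6], 'score': 0.49}
side {'at': [188.0, 230.0], 'score': 0.78}
```

View pics/racks.png

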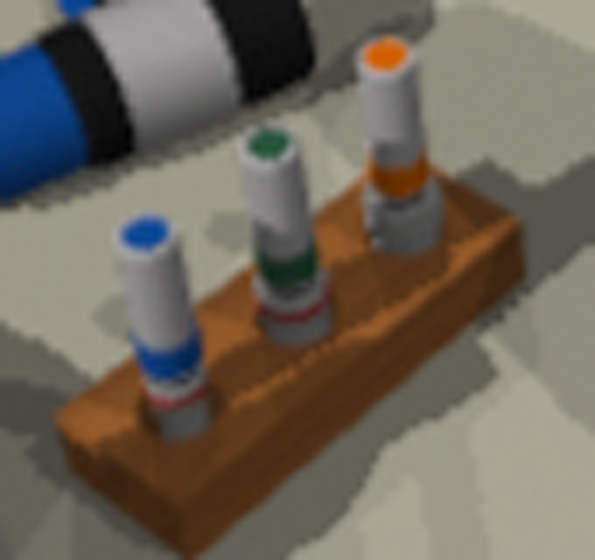

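```bash
cat >> h.py <<'E'
def quat():
    o=get_state()['orientation']; return R.from_quat([o[1],o[2],o[3],o[0]])
def yaw():
    x=quat().as_matrix()[:,0]; return np.degrees(np.arctan2(x[1],x[0]))
def go(pos,yawdeg,p0=None):
    "tool-frame shift mm and rotvec deg from the present pose to tcp pos, pointing down, tool x at yaw"
    st=get_state(); r0=quat(); y=np.radians(yawdeg)
    T=R.from_matrix(np.array([[np.cos(y),np.sin(y),0],[np.sin(y),-np.cos(y),0],[0,0,-1]]))
    d=r0.inv().apply(np.array(pos)-st['tcp_pos'])*1000
    rv=np.degrees((r0.inv()*T).as_rotvec())
    print('shift',d.round(1),'rot',rv.round(2))
def stat():
    st=get_state(); print('t',round(st['clock'],2),'tcp',st['tcp_pos'].round(4),'yaw',yaw().round(2),'tilt',quat().as_matrix()[:,2].round(4),'F',st['wrist_force'].round(1),'M',st['ft_torque'].round(2),'gap',round(st['finger_gap'],4),'j',st['joint_pos'].round(2))
E
python3 - <<'E'
from h import *
stat(); go([.533,-.228,.2],152.4)
E
```

```text
t 1.1 tcp [ 0.1813 -0.5457  0.2313] yaw 18.38 tilt [ 0.e+00 -1.e-04 -1.e+00] F [-0.3 -0.3 -0.7] M [-0.05  0.03 -0.02] gap 0.085 j [-1.39  0.31  0.05  1.3   0.    1.43]
shift [ 433.9 -190.6   31.3] rot [ 0.0000e+00  1.0000e-02 -1.3402e+02]
```

Emit:
arm_command(motion=[{"x":50,"y":-22,"z":0,"rz":-10},{"x":100,"y":-44,"z":0,"rz":-20},{"x":150,"y":-66,"z":0,"rz":-30},{"x":200,"y":-88,"z":0,"rz":-40},{"x":250,"y":-110,"z":0,"rz":-50},{"x":300,"y":-132,"z":5,"rz":-60},{"x":345,"y":-152,"z":10,"rz":-70},{"x":390,"y":-172,"z":20,"rz":-80},{"x":420,"y":-185,"z":25,"rz":-90},{"x":434,"y":-190.6,"z":31,"rz":-100,"hand":-1}])

```text
invalid input at $.motion[0]: expected keys x, y, z, rx, ry, rz, hand
```

```bash
python3 - <<'E'
from h import *
stat(); go([.533,-.228,.15],152.4)
E
```

```text
t 1.1 tcp [ 0.1813 -0.5457  0.2313] yaw 18.38 tilt [ 0.e+00 -1.e-04 -1.e+00] F [-0.3 -0.3 -0.7] M [-0.05  0.03 -0.02] gap 0.085 j [-1.39  0.31  0.05  1.3   0.    1.43]
shift [ 433.9 -190.6   81.3] rot [ 0.0000e+00  1.0000e-02 -1.3402e+02]
```

All keys are required.

Emit:
arm_command(motion=[{"x":50,"y":-22,"z":0,"rx":0,"ry":0,"rz":-10,"hand":-1},{"x":100,"y":-44,"z":0,"rx":0,"ry":0,"rz":-20,"hand":-1},{"x":150,"y":-66,"z":0,"rx":0,"ry":0,"rz":-30,"hand":-1},{"x":200,"y":-88,"z":0,"rx":0,"ry":0,"rz":-40,"hand":-1},{"x":250,"y":-110,"z":0,"rx":0,"ry":0,"rz":-50,"hand":-1},{"x":300,"y":-132,"z":0,"rx":0,"ry":0,"rz":-60,"hand":-1},{"x":345,"y":-152,"z":0,"rx":0,"ry":0,"rz":-70,"hand":-1},{"x":390,"y":-172,"z":10,"rx":0,"ry":0,"rz":-80,"hand":-1},{"x":420,"y":-185,"z":20,"rx":0,"ry":0,"rz":-90,"hand":-1},{"x":434,"y":-190.6,"z":31,"rx":0,"ry":0,"rz":-100,"hand":-1}])

```text
clock: 2.35
tcp_pos: [0.5345, -0.2264, 0.2]
orientation: [0.0, 0.509, 0.861, 0.0]
wrist_force: [-1.4, -0.6, 0.2]
finger_gap: 0.0855
```

```bash
python3 - <<'E'
from h import *
stat(); go([.533,-.228,.15],152.4)
E
```

```text
t 2.35 tcp [ 0.5345 -0.2264  0.2   ] yaw 118.85 tilt [ 4.e-04 -1.e-04 -1.e+00] F [-1.4 -0.6  0.2] M [ 0.06  0.03 -0.01] gap 0.0855 j [-0.54  0.33 -0.    1.23  0.    0.53]
shift [-0.7 -2.1 50. ] rot [ 1.000e-02  2.000e-02 -3.355e+01]
```

Emit:
arm_command(motion=[{"x":-0.4,"y":-1.1,"z":10,"rx":0,"ry":0,"rz":-10,"hand":-1},{"x":-0.7,"y":-2.1,"z":20,"rx":0,"ry":0,"rz":-20,"hand":-1},{"x":-0.7,"y":-2.1,"z":35,"rx":0,"ry":0,"rz":-30,"hand":-1},{"x":-0.7,"y":-2.1,"z":50,"rx":0,"ry":0,"rz":-33.6,"hand":-1},{"x":-0.7,"y":-2.1,"z":50,"rx":0,"ry":0,"rz":-33.6,"hand":-1}])

```text
clock: 2.98
tcp_pos: [0.5307, -0.2291, 0.1491]
orientation: [-0.001, 0.242, 0.97, 0.0]
wrist_force: [-0.2, -0.0, -0.2]
finger_gap: 0.0854
```

```bash
python3 - <<'E'
from h import *
stat(); go([.533,-.228,.05],152.4)
for n in('top','side'):
    p=cam(n)
    a,b=(slice(140,290),slice(230,430)) if n=='top' else (slice(60,210),slice(240,440))
    cv2.imwrite('pics/a_%s.png'%n,cv2.resize(p['image'][a,b,::-1],None,fx=4,fy=4,interpolation=cv2.INTER_CUBIC))
    print(n,proj(p,[get_state()['tcp_pos'],[.533,-.228,.096]]))
E
```

```text
t 2.98 tcp [ 0.5307 -0.2291  0.1491] yaw 151.94 tilt [-0.0022  0.0013 -1.    ] F [-0.2 -0.  -0.2] M [-0.04 -0.05 -0.  ] gap 0.0854 j [-0.55  0.36 -0.1   1.12 -0.   -0.06]
shift [-1.7  2.  99.1] rot [ 0.   -0.15 -0.46]
top [[333.25024735 206.26302474]
 [329.66385207 206.42959423]]
side [[325.18523367 148.35772642]
 [322.48525722 162.28556013]]
```

View pics/a_side.png

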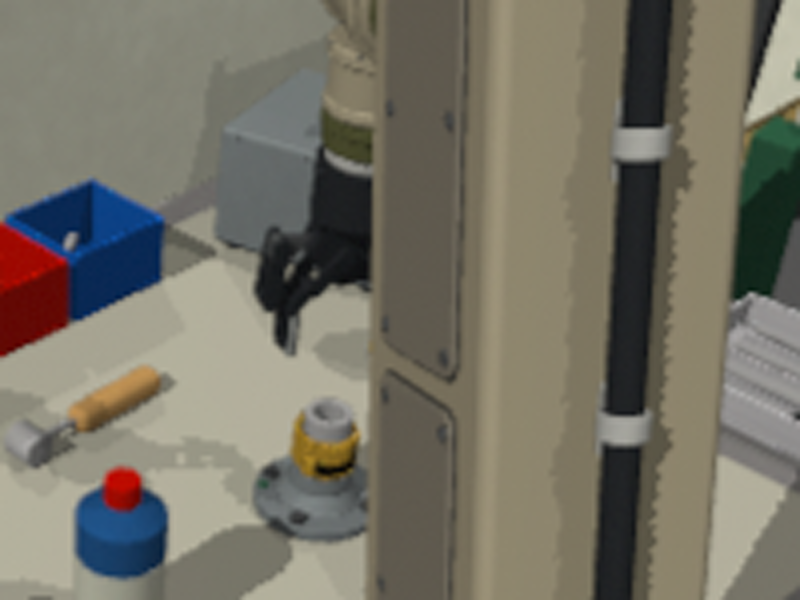

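View pics/a_top.png

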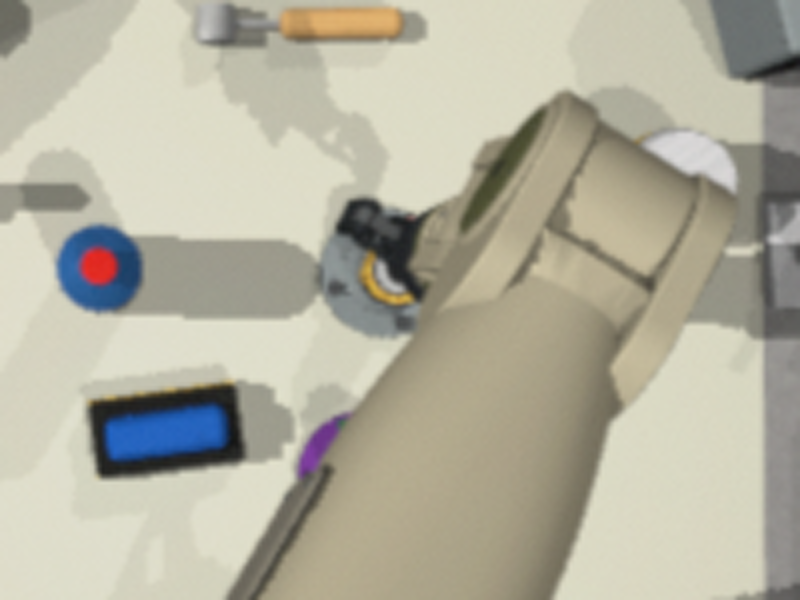

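Emit:
arm_command(motion=[{"x":-1.2,"y":1.4,"z":15,"rx":0,"ry":0,"rz":-0.4,"hand":-1},{"x":-1.2,"y":1.4,"z":35,"rx":0,"ry":0,"rz":-0.4,"hand":-1},{"x":-1.2,"y":1.4,"z":55,"rx":0,"ry":0,"rz":-0.4,"hand":-1},{"x":-1.2,"y":1.4,"z":55,"rx":0,"ry":0,"rz":-0.4,"hand":-1},{"x":-1.2,"y":1.4,"z":55,"rx":0,"ry":0,"rz":-0.4,"hand":-1}])

```text
clock: 3.7
tcp_pos: [0.5336, -0.2291, 0.0957]
orientation: [0.0, 0.239, 0.971, -0.0]
wrist_force: [0.3, 0.2, -0.0]
finger_gap: 0.0854
```

```bash
python3 - <<'E'
from h import *
stat(); go([.533,-.228,.044],152.4)
E
```

```text
t 3.7 tcp [ 0.5336 -0.2291  0.0957] yaw 152.38 tilt [ 5.e-04 -4.e-04 -1.e+00] F [ 0.3  0.2 -0. ] M [-0.03 -0.03  0.01] gap 0.0854 j [-0.54  0.4  -0.18  1.   -0.   -0.06]
shift [ 1.1  0.7 51.7] rot [-0.01  0.04 -0.02]
```

Emit:
arm_command(motion=[{"x":0.5,"y":0.5,"z":15,"rx":0,"ry":0,"rz":0,"hand":-1},{"x":0.5,"y":0.5,"z":30,"rx":0,"ry":0,"rz":0,"hand":-1},{"x":0.5,"y":0.5,"z":43,"rx":0,"ry":0,"rz":0,"hand":-1},{"x":0.5,"y":0.5,"z":51,"rx":0,"ry":0,"rz":0,"hand":-1},{"x":0.5,"y":0.5,"z":51,"rx":0,"ry":0,"rz":0,"hand":-1}])

```text
clock: 4.32
tcp_pos: [0.5325, -0.2279, 0.0433]
orientation: [-0.001, 0.239, 0.971, 0.0]
wrist_force: [-1.2, 0.1, -1.0]
finger_gap: 0.0856
```

```bash
python3 - <<'E'
from h import *
stat()
E
```

```text
t 4.33 tcp [ 0.5325 -0.2279  0.0433] yaw 152.38 tilt [-1.5e-03  9.0e-04 -1.0e+00] F [-1.2  0.1 -1. ] M [ 0.01 -0.02  0.04] gap 0.0856 j [-0.54  0.44 -0.24  0.88 -0.   -0.06]
```

Emit:
arm_command(motion=[{"x":0,"y":0,"z":0,"rx":0,"ry":0,"rz":0,"hand":1},{"x":0,"y":0,"z":0,"rx":0,"ry":0,"rz":0,"hand":1},{"x":0,"y":0,"z":0,"rx":0,"ry":0,"rz":0,"hand":1},{"x":0,"y":0,"z":0,"rx":0,"ry":0,"rz":0,"hand":1},{"x":0,"y":0,"z":0,"rx":0,"ry":0,"rz":0,"hand":1},{"x":0,"y":0,"z":0,"rx":0,"ry":0,"rz":0,"hand":1}], force=20)

```text
clock: 5.08
tcp_pos: [0.5333, -0.2288, 0.045]
orientation: [0.001, 0.239, 0.971, -0.001]
wrist_force: [-2.4, -1.7, 5.0]
finger_gap: 0.0481
```

```bash
python3 - <<'E'
from h import *
stat();print(quat().inv().apply(get_state()['wrist_force']))
E
```

```text
t 5.08 tcp [ 0.5333 -0.2288  0.045 ] yaw 152.36 tilt [ 8.0e-04 -1.3e-03 -1.0e+00] F [-2.4 -1.7  5. ] M [-0.29  0.44  0.02] gap 0.0481 j [-0.54  0.44 -0.24  0.88 -0.   -0.06]
[ 1.3490283  -2.66481933 -5.04757169]
```

Emit:
arm_command(motion=[{"x":0,"y":0,"z":0,"rx":0,"ry":0,"rz":0,"hand":1},{"x":0,"y":0,"z":0,"rx":0,"ry":0,"rz":0,"hand":1},{"x":0,"y":0,"z":-4,"rx":0,"ry":0,"rz":0,"hand":1},{"x":0,"y":0,"z":-8,"rx":0,"ry":0,"rz":0,"hand":1},{"x":0,"y":0,"z":-12,"rx":0,"ry":0,"rz":0,"hand":1},{"x":0,"y":0,"z":-15,"rx":0,"ry":0,"rz":0,"hand":1},{"x":0,"y":0,"z":-15,"rx":0,"ry":0,"rz":0,"hand":1},{"x":0,"y":0,"z":-15,"rx":0,"ry":0,"rz":0,"hand":1}], force=70)

```text
clock: 6.08
tcp_pos: [0.5332, -0.2287, 0.0577]
orientation: [-0.0, 0.239, 0.971, -0.0]
wrist_force: [4.3, -5.5, -11.5]
finger_gap: 0.0474
```

```bash
python3 - <<'E'
from h import *
stat();print(quat().inv().apply(get_state()['wrist_force']))
for n in ('side',):
    p=cam(n); cv2.imwrite('pics/b_%s.png'%n,cv2.resize(p['image'][110:210,250:400,::-1],None,fx=5,fy=5,interpolation=cv2.INTER_CUBIC))
E
```

```text
t 6.08 tcp [ 0.5332 -0.2287  0.0577] yaw 152.36 tilt [-5.e-04 -3.e-04 -1.e+00] F [  4.3  -5.5 -11.5] M [-1.   -0.79 -0.07] gap 0.0474 j [-0.54  0.43 -0.23  0.91 -0.   -0.06]
[-6.37508816 -2.82056854 11.48392205]
```

View pics/b_side.png

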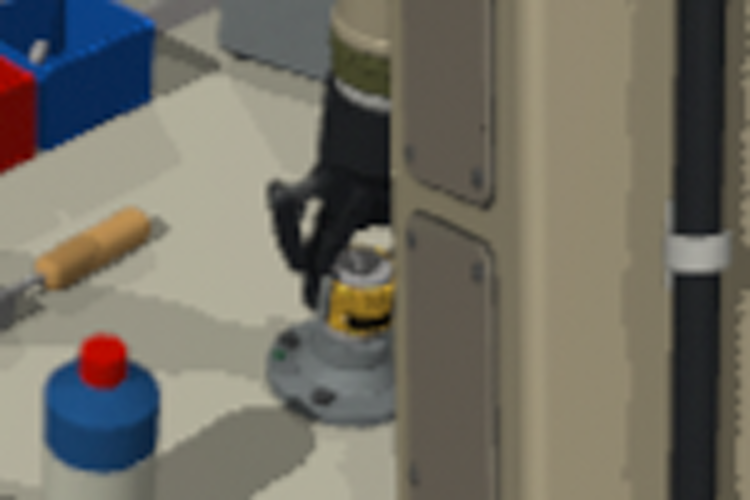

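Emit:
arm_command(motion=[{"x":0,"y":0,"z":-1,"rx":0,"ry":0,"rz":0,"hand":1},{"x":0,"y":0,"z":-2,"rx":0,"ry":0,"rz":0,"hand":1},{"x":0,"y":0,"z":-2,"rx":0,"ry":0,"rz":-3,"hand":1},{"x":0,"y":0,"z":-2,"rx":0,"ry":0,"rz":-7,"hand":1},{"x":0,"y":0,"z":-2,"rx":0,"ry":0,"rz":-12,"hand":1},{"x":0,"y":0,"z":-2,"rx":0,"ry":0,"rz":-15,"hand":1},{"x":0,"y":0,"z":-2,"rx":0,"ry":0,"rz":-15,"hand":1}])

```text
clock: 7.0
tcp_pos: [0.5332, -0.2287, 0.0596]
orientation: [-0.0, 0.11, 0.994, -0.0]
wrist_force: [3.3, -5.1, -11.7]
finger_gap: 0.0473
```

```bash
python3 - <<'E'
from h import *
stat();print(quat().inv().apply(get_state()['wrist_force']))
E
```

```text
t 7.0 tcp [ 0.5332 -0.2287  0.0596] yaw 167.39 tilt [-5.e-04 -1.e-04 -1.e+00] F [  3.3  -5.1 -11.7] M [-1.02 -0.81  0.06] gap 0.0473 j [-0.54  0.43 -0.22  0.92 -0.   -0.32]
[-4.31078064 -4.24551384 11.68716033]
```

Emit:
arm_command(motion=[{"x":0,"y":0,"z":0,"rx":0,"ry":0,"rz":-6,"hand":1},{"x":0,"y":0,"z":0,"rx":0,"ry":0,"rz":-12,"hand":1},{"x":0,"y":0,"z":0,"rx":0,"ry":0,"rz":-18,"hand":1},{"x":0,"y":0,"z":0,"rx":0,"ry":0,"rz":-24,"hand":1},{"x":0,"y":0,"z":0,"rx":0,"ry":0,"rz":-30,"hand":1},{"x":0,"y":0,"z":0,"rx":0,"ry":0,"rz":-36,"hand":1},{"x":0,"y":0,"z":0,"rx":0,"ry":0,"rz":-41,"hand":1},{"x":0,"y":0,"z":0,"rx":0,"ry":0,"rz":-45,"hand":1},{"x":0,"y":0,"z":0,"rx":0,"ry":0,"rz":-48,"hand":1},{"x":0,"y":0,"z":0,"rx":0,"ry":0,"rz":-48,"hand":1}])

```text
clock: 8.25
tcp_pos: [0.5332, -0.2285, 0.0596]
orientation: [-0.0, -0.304, 0.953, 0.0]
wrist_force: [4.0, -4.7, -11.5]
finger_gap: 0.0475
```

```bash
python3 - <<'E'
from h import *
stat();print(quat().inv().apply(get_state()['wrist_force']))
E
```

```text
t 8.25 tcp [ 0.5332 -0.2285  0.0596] yaw -144.6 tilt [-6.e-04  2.e-04 -1.e+00] F [  4.   -4.7 -11.5] M [-0.91 -0.84  0.03] gap 0.0475 j [-0.54  0.43 -0.22  0.92 -0.   -1.16]
[-0.54114869 -6.20840476 11.52750799]
```

Emit:
arm_command(motion=[{"x":0,"y":0,"z":2,"rx":0,"ry":0,"rz":0,"hand":1},{"x":0,"y":0,"z":4,"rx":0,"ry":0,"rz":0,"hand":1},{"x":0,"y":0,"z":5,"rx":0,"ry":0,"rz":0,"hand":1},{"x":0,"y":0,"z":5,"rx":0,"ry":0,"rz":0,"hand":1}])

```text
clock: 8.75
tcp_pos: [0.5332, -0.2285, 0.0552]
orientation: [-0.0, -0.304, 0.953, 0.0]
wrist_force: [4.2, -4.0, -10.3]
finger_gap: 0.0474
```

```bash
python3 - <<'E'
from h import *
stat();print(quat().inv().apply(get_state()['wrist_force']))
E
```

```text
t 8.75 tcp [ 0.5332 -0.2285  0.0552] yaw -144.62 tilt [-3.e-04  0.e+00 -1.e+00] F [  4.2  -4.  -10.3] M [-0.89 -0.71  0.04] gap 0.0474 j [-0.54  0.43 -0.23  0.91 -0.   -1.16]
[-1.15143048 -5.6841742  10.25866781]
```

Emit:
arm_command(motion=[{"x":0,"y":0,"z":1,"rx":0,"ry":0,"rz":0,"hand":1},{"x":0,"y":0,"z":2,"rx":0,"ry":0,"rz":0,"hand":1},{"x":0,"y":0,"z":2,"rx":0,"ry":0,"rz":0,"hand":1}])

```text
clock: 9.12
tcp_pos: [0.5332, -0.2285, 0.0546]
orientation: [0.0, -0.304, 0.953, -0.0]
wrist_force: [0.7, -3.6, -3.4]
finger_gap: 0.0473
```

```bash
python3 - <<'E'
from h import *
stat();print(quat().inv().apply(get_state()['wrist_force']))
E
```

```text
t 9.12 tcp [ 0.5332 -0.2285  0.0546] yaw -144.62 tilt [ 5.e-04 -6.e-04 -1.e+00] F [ 0.7 -3.6 -3.4] M [-0.73 -0.36  0.05] gap 0.0473 j [-0.54  0.43 -0.23  0.91 -0.   -1.16]
[ 1.49421875 -3.35577399  3.39582469]
```

Emit:
arm_command(motion=[{"x":0,"y":0,"z":0,"rx":0,"ry":0,"rz":0,"hand":-1},{"x":0,"y":0,"z":0,"rx":0,"ry":0,"rz":0,"hand":-1},{"x":0,"y":0,"z":0,"rx":0,"ry":0,"rz":0,"hand":-1},{"x":0,"y":0,"z":0,"rx":0,"ry":0,"rz":0,"hand":-1},{"x":0,"y":0,"z":-20,"rx":0,"ry":0,"rz":0,"hand":-1},{"x":0,"y":0,"z":-60,"rx":0,"ry":0,"rz":0,"hand":-1},{"x":0,"y":0,"z":-120,"rx":0,"ry":0,"rz":0,"hand":-1},{"x":0,"y":0,"z":-180,"rx":0,"ry":0,"rz":0,"hand":-1},{"x":0,"y":0,"z":-220,"rx":0,"ry":0,"rz":0,"hand":-1},{"x":0,"y":0,"z":-220,"rx":0,"ry":0,"rz":0,"hand":-1}])

```text
clock: 10.38
tcp_pos: [0.5347, -0.2291, 0.2786]
orientation: [0.003, -0.304, 0.953, -0.003]
wrist_force: [0.5, 0.0, -0.5]
finger_gap: 0.0856
```

```bash
python3 - <<'E'
from h import *
stat();print(quat().inv().apply(get_state()['wrist_force']))
for n in ('side',):
    p=cam(n); cv2.imwrite('pics/c_%s.png'%n,cv2.resize(p['image'][110:210,250:400,::-1],None,fx=5,fy=5,interpolation=cv2.INTER_CUBIC))
E
```

```text
t 10.38 tcp [ 0.5347 -0.2291  0.2786] yaw -144.61 tilt [ 0.0066 -0.004  -1.    ] F [ 0.5  0.  -0.5] M [ 0.01 -0.04 -0.01] gap 0.0856 j [-0.54  0.31  0.16  1.41  0.   -1.16]
[-0.43170293 -0.24760742  0.4689476 ]
```

View pics/c_side.png

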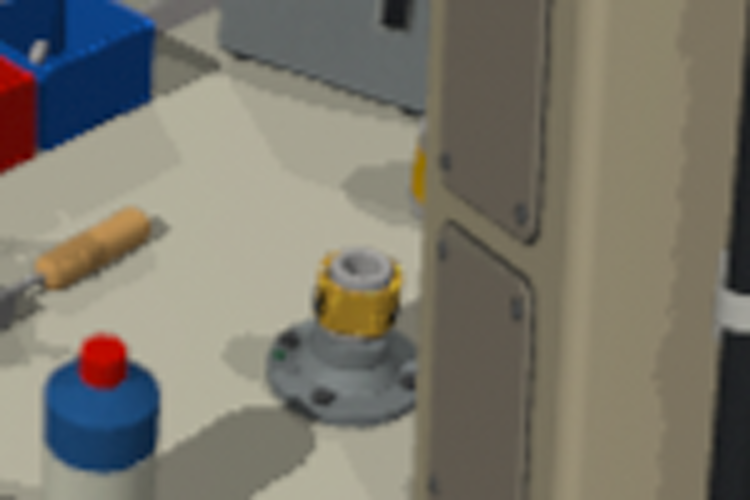

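```bash
python3 - <<'E'
from h import *
q=cam('side')
print(ray(q,((268.5)/7-.5+150,(144.5)/7-.5+195),.131))
go([.581,.253,.23],-125)
E
```

```text
[0.58187127 0.2579764  0.131     ]
shift [-317.7  364.7   44.2] rot [-3.000e-02  1.000e-02 -1.962e+01]
```

Emit:
arm_command(motion=[{"x":-36,"y":41,"z":0,"rx":0,"ry":0,"rz":-2,"hand":-1},{"x":-72,"y":82,"z":0,"rx":0,"ry":0,"rz":-4,"hand":-1},{"x":-108,"y":124,"z":0,"rx":0,"ry":0,"rz":-6,"hand":-1},{"x":-144,"y":165,"z":0,"rx":0,"ry":0,"rz":-9,"hand":-1},{"x":-180,"y":207,"z":0,"rx":0,"ry":0,"rz":-12,"hand":-1},{"x":-216,"y":248,"z":5,"rx":0,"ry":0,"rz":-15,"hand":-1},{"x":-252,"y":289,"z":15,"rx":0,"ry":0,"rz":-18,"hand":-1},{"x":-288,"y":331,"z":25,"rx":0,"ry":0,"rz":-19.6,"hand":-1},{"x":-318.5,"y":365.5,"z":44,"rx":0,"ry":0,"rz":-19.6,"hand":-1},{"x":-318.5,"y":365.5,"z":44,"rx":0,"ry":0,"rz":-19.6,"hand":-1}])

```text
clock: 11.72
tcp_pos: [0.5788, 0.2568, 0.2256]
orientation: [-0.004, -0.464, 0.886, 0.001]
wrist_force: [-0.1, -0.2, 0.2]
finger_gap: 0.0855
```

```bash
python3 - <<'E'
from h import *
stat(); go([.581,.254,.16],-125)
E
```

```text
t 11.72 tcp [0.5788 0.2568 0.2256] yaw -124.75 tilt [-0.007  -0.0017 -1.    ] F [-0.1 -0.2  0.2] M [-0.01  0.02  0.04] gap 0.0855 j [ 0.29  0.44  0.21  1.35  0.   -0.67]
shift [ 0.7 -3.7 65.6] rot [ 0.27 -0.31  0.24]
```

Emit:
arm_command(motion=[{"x":0.5,"y":-2.5,"z":25,"rx":0,"ry":0,"rz":0,"hand":-1},{"x":0.5,"y":-2.5,"z":50,"rx":0,"ry":0,"rz":0,"hand":-1},{"x":0.5,"y":-2.5,"z":60,"rx":0,"ry":0,"rz":0,"hand":-1},{"x":0.5,"y":-2.5,"z":60,"rx":0,"ry":0,"rz":0,"hand":-1},{"x":0.5,"y":-2.5,"z":60,"rx":0,"ry":0,"rz":0,"hand":-1},{"x":0.5,"y":-2.5,"z":60,"rx":0,"ry":0,"rz":0,"hand":-1}])

```text
clock: 12.48
tcp_pos: [0.5835, 0.2524, 0.1714]
orientation: [0.001, -0.462, 0.887, -0.0]
wrist_force: [-0.2, 0.0, -0.7]
finger_gap: 0.0854
```

```bash
python3 - <<'E'
from h import *
stat(); go([.581,.254,.087],-125)
p=cam('side'); cv2.imwrite('pics/d.png',cv2.resize(p['image'][150:280,110:270,::-1],None,fx=5,fy=4.6,interpolation=cv2.INTER_CUBIC))
E
```

```text
t 12.47 tcp [0.5835 0.2524 0.1714] yaw -125.03 tilt [ 1.9e-03  5.0e-04 -1.0e+00] F [-0.2  0.  -0.7] M [ 0.01  0.01 -0.08] gap 0.0854 j [ 0.28  0.45  0.1   1.22 -0.   -0.68]
shift [ 0.3  3.1 84.4] rot [-0.07  0.08 -0.03]
```

View pics/d.png

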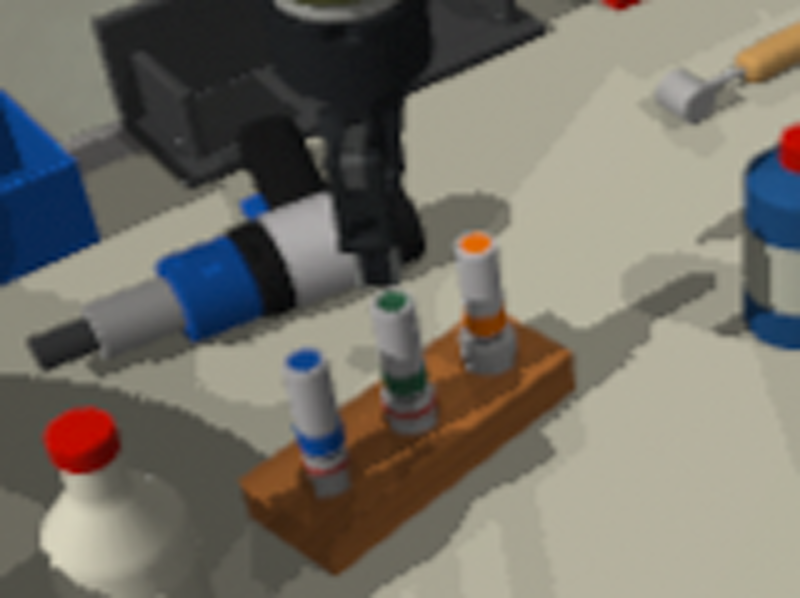

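Emit:
arm_command(motion=[{"x":0,"y":2,"z":20,"rx":0,"ry":0,"rz":0,"hand":-1},{"x":0,"y":2,"z":40,"rx":0,"ry":0,"rz":0,"hand":-1},{"x":0,"y":2,"z":60,"rx":0,"ry":0,"rz":0,"hand":-1},{"x":0,"y":2,"z":75,"rx":0,"ry":0,"rz":0,"hand":-1},{"x":0,"y":2,"z":83,"rx":0,"ry":0,"rz":0,"hand":-1},{"x":0,"y":2,"z":83,"rx":0,"ry":0,"rz":0,"hand":-1},{"x":0,"y":2,"z":83,"rx":0,"ry":0,"rz":0,"hand":-1}])

```text
clock: 13.4
tcp_pos: [0.5818, 0.2536, 0.088]
orientation: [0.001, -0.462, 0.887, -0.0]
wrist_force: [-0.2, -0.3, -0.1]
finger_gap: 0.0853
```

```bash
python3 - <<'E'
from h import *
stat(); go([.581,.254,.087],-125)
E
```

```text
t 13.4 tcp [0.5818 0.2536 0.088 ] yaw -125.02 tilt [ 1.2e-03  3.0e-04 -1.0e+00] F [-0.2 -0.3 -0.1] M [-0.01  0.02  0.03] gap 0.0853 j [ 0.28  0.5  -0.03  1.04 -0.   -0.67]
shift [0.2 0.9 1. ] rot [-0.05  0.05 -0.02]
```

Emit:
arm_command(motion=[{"x":0,"y":0,"z":0,"rx":0,"ry":0,"rz":0,"hand":1},{"x":0,"y":0,"z":0,"rx":0,"ry":0,"rz":0,"hand":1},{"x":0,"y":0,"z":0,"rx":0,"ry":0,"rz":0,"hand":1},{"x":0,"y":0,"z":0,"rx":0,"ry":0,"rz":0,"hand":1},{"x":0,"y":0,"z":0,"rx":0,"ry":0,"rz":0,"hand":1},{"x":0,"y":0,"z":0,"rx":0,"ry":0,"rz":0,"hand":1},{"x":0,"y":0,"z":0,"rx":0,"ry":0,"rz":0,"hand":1},{"x":0,"y":0,"z":0,"rx":0,"ry":0,"rz":0,"hand":1}], force=20)

```text
clock: 14.4
tcp_pos: [0.5811, 0.2537, 0.0874]
orientation: [-0.0, -0.462, 0.887, 0.0]
wrist_force: [-3.2, 1.4, 2.6]
finger_gap: 0.0233
```

```bash
python3 - <<'E'
from h import *
stat(); print(quat().inv().apply(get_state()['wrist_force']))
p=cam('side'); cv2.imwrite('pics/e.png',cv2.resize(p['image'][150:280,110:270,::-1],None,fx=5,fy=4.6,interpolation=cv2.INTER_CUBIC))
E
```

```text
t 14.4 tcp [0.5811 0.2537 0.0874] yaw -125.01 tilt [-1.e-04  3.e-04 -1.e+00] F [-3.2  1.4  2.6] M [0.42 0.62 0.01] gap 0.0233 j [ 0.28  0.5  -0.03  1.04  0.   -0.67]
[ 0.73158945  3.41350015 -2.59494685]
```

View pics/e.png

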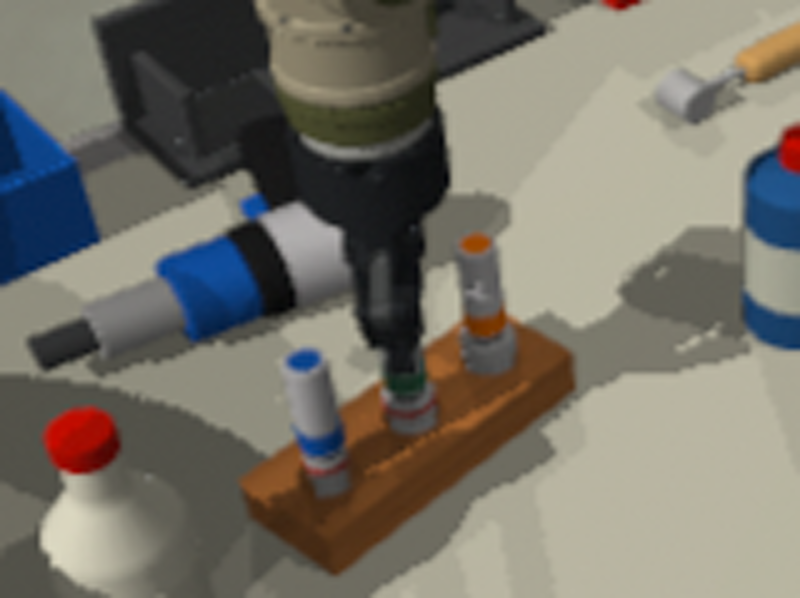

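Emit:
arm_command(motion=[{"x":0,"y":0,"z":0,"rx":0,"ry":0,"rz":0,"hand":-0.2},{"x":0,"y":0,"z":0,"rx":0,"ry":0,"rz":0,"hand":-0.2},{"x":0,"y":0,"z":0,"rx":0,"ry":0,"rz":-10,"hand":-0.2},{"x":0,"y":0,"z":0,"rx":0,"ry":0,"rz":-20,"hand":-0.2},{"x":0,"y":0,"z":0,"rx":0,"ry":0,"rz":-30,"hand":-0.2},{"x":0,"y":0,"z":0,"rx":0,"ry":0,"rz":-40,"hand":-0.2},{"x":0,"y":0,"z":0,"rx":0,"ry":0,"rz":-50,"hand":-0.2},{"x":0,"y":0,"z":0,"rx":0,"ry":0,"rz":-60,"hand":-0.2},{"x":0,"y":0,"z":0,"rx":0,"ry":0,"rz":-70,"hand":-0.2},{"x":0,"y":0,"z":0,"rx":0,"ry":0,"rz":-80,"hand":-0.2}])

```text
clock: 15.7
tcp_pos: [0.5814, 0.2531, 0.0869]
orientation: [0.0, 0.925, -0.38, 0.0]
wrist_force: [0.3, -0.4, 0.5]
finger_gap: 0.0515
```

Emit:
arm_command(motion=[{"x":0,"y":0,"z":0,"rx":0,"ry":0,"rz":-10,"hand":-0.2},{"x":0,"y":0,"z":0,"rx":0,"ry":0,"rz":-10,"hand":-0.2},{"x":0,"y":0,"z":0,"rx":0,"ry":0,"rz":-10,"hand":1},{"x":0,"y":0,"z":0,"rx":0,"ry":0,"rz":-10,"hand":1},{"x":0,"y":0,"z":0,"rx":0,"ry":0,"rz":-10,"hand":1},{"x":0,"y":0,"z":0,"rx":0,"ry":0,"rz":-10,"hand":1},{"x":0,"y":0,"z":0,"rx":0,"ry":0,"rz":-10,"hand":1},{"x":0,"y":0,"z":0,"rx":0,"ry":0,"rz":-10,"hand":1}], force=20)

```text
clock: 16.7
tcp_pos: [0.5814, 0.2536, 0.0873]
orientation: [-0.0, 0.954, -0.301, 0.0]
wrist_force: [1.9, 1.2, -0.5]
finger_gap: 0.0235
```

```bash
python3 - <<'E'
from h import *
stat(); print(quat().inv().apply(get_state()['wrist_force']))
E
```

```text
t 16.7 tcp [0.5814 0.2536 0.0873] yaw -35.03 tilt [ 3.e-04  1.e-04 -1.e+00] F [ 1.9  1.2 -0.5] M [ 0.25 -0.27  0.03] gap 0.0235 j [ 0.28  0.5  -0.03  1.04  0.   -2.25]
[ 0.88656383 -2.07151221  0.47592361]
```

Emit:
arm_command(motion=[{"x":0,"y":0,"z":0,"rx":0,"ry":0,"rz":0,"hand":1},{"x":0,"y":0,"z":-3,"rx":0,"ry":0,"rz":0,"hand":1},{"x":0,"y":0,"z":-10,"rx":0,"ry":0,"rz":0,"hand":1},{"x":0,"y":0,"z":-30,"rx":0,"ry":0,"rz":0,"hand":1},{"x":0,"y":0,"z":-60,"rx":0,"ry":0,"rz":0,"hand":1},{"x":0,"y":0,"z":-100,"rx":0,"ry":0,"rz":0,"hand":1},{"x":0,"y":0,"z":-140,"rx":0,"ry":0,"rz":0,"hand":1},{"x":0,"y":0,"z":-175,"rx":0,"ry":0,"rz":0,"hand":1},{"x":0,"y":0,"z":-190,"rx":0,"ry":0,"rz":0,"hand":1},{"x":0,"y":0,"z":-190,"rx":0,"ry":0,"rz":0,"hand":1}], force=60)

```text
clock: 17.95
tcp_pos: [0.5816, 0.2535, 0.2778]
orientation: [-0.0, 0.954, -0.301, 0.001]
wrist_force: [0.1, -0.3, -3.9]
finger_gap: 0.0223
```

```bash
python3 - <<'E'
from h import *
stat(); go([.5333,-.2288,.262],-82)
for n in ('top','side'):
    p=cam(n); save(p,'f_'+n)
E
```

```text
t 17.95 tcp [0.5816 0.2535 0.2778] yaw -35.02 tilt [ 1.3e-03  2.0e-04 -1.0e+00] F [ 0.1 -0.3 -3.9] M [ 0.04  0.02 -0.03] gap 0.0223 j [ 0.28  0.43  0.33  1.47 -0.   -2.25]
shift [237.2 422.7  15.6] rot [-7.000e-02 -3.000e-02  4.698e+01]
```

View pics/f_side.png

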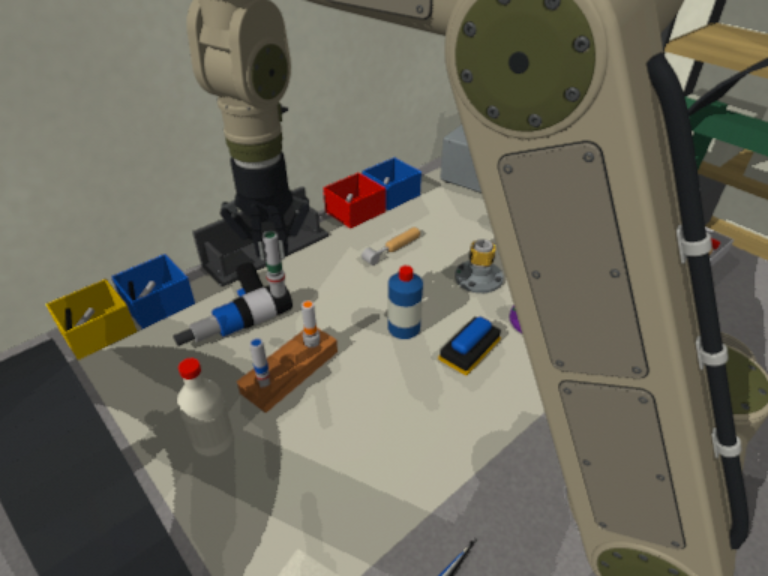

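The gauge is in hand at (272,262) in the side view, hanging upright. Its hole is empty and the other two gauges haven't moved. Next I carry it high over the can to the socket.

Emit:
arm_command(motion=[{"x":24,"y":43,"z":0,"rx":0,"ry":0,"rz":4,"hand":1},{"x":50,"y":89,"z":0,"rx":0,"ry":0,"rz":9,"hand":1},{"x":77,"y":137,"z":0,"rx":0,"ry":0,"rz":14,"hand":1},{"x":104,"y":185,"z":0,"rx":0,"ry":0,"rz":19,"hand":1},{"x":131,"y":233,"z":0,"rx":0,"ry":0,"rz":24,"hand":1},{"x":158,"y":281,"z":0,"rx":0,"ry":0,"rz":30,"hand":1},{"x":185,"y":329,"z":0,"rx":0,"ry":0,"rz":36,"hand":1},{"x":210,"y":374,"z":0,"rx":0,"ry":0,"rz":42,"hand":1},{"x":228,"y":406,"z":0,"rx":0,"ry":0,"rz":47,"hand":1},{"x":237.2,"y":422.7,"z":0,"rx":0,"ry":0,"rz":47,"hand":1}])

```text
clock: 19.3
tcp_pos: [0.5318, -0.2303, 0.2752]
orientation: [0.0, 0.754, -0.657, -0.002]
wrist_force: [0.2, 0.2, -3.0]
finger_gap: 0.0226
```

Emit:
arm_command(motion=[{"x":0,"y":0,"z":30,"rx":0,"ry":0,"rz":0,"hand":1},{"x":0,"y":0,"z":60,"rx":0,"ry":0,"rz":0,"hand":1},{"x":0,"y":0,"z":80,"rx":0,"ry":0,"rz":0,"hand":1},{"x":0,"y":0,"z":90,"rx":0,"ry":0,"rz":0,"hand":1},{"x":0,"y":0,"z":90,"rx":0,"ry":0,"rz":0,"hand":1},{"x":0,"y":0,"z":90,"rx":0,"ry":0,"rz":0,"hand":1},{"x":0,"y":0,"z":90,"rx":0,"ry":0,"rz":0,"hand":1}])

```text
clock: 20.18
tcp_pos: [0.5335, -0.2291, 0.1884]
orientation: [-0.0, 0.755, -0.656, 0.001]
wrist_force: [-0.7, 0.2, -3.6]
finger_gap: 0.0227
```

```bash
python3 - <<'E'
from h import *
stat(); go([.5333,-.2288,.18],-82)
for n in ('top','side'):
    p=cam(n)
    a,b=(slice(160,260),slice(260,420)) if n=='top' else (slice(90,210),slice(250,410))
    cv2.imwrite('pics/g_%s.png'%n,cv2.resize(p['image'][a,b,::-1],None,fx=5,fy=5,interpolation=cv2.INTER_CUBIC))
E
```

```text
t 20.18 tcp [ 0.5335 -0.2291  0.1884] yaw -82.0 tilt [ 0.0016 -0.001  -1.    ] F [-0.7  0.2 -3.6] M [ 0.02 -0.02  0.  ] gap 0.0227 j [-0.54  0.34 -0.03  1.21 -0.   -2.25]
shift [-0.3  0.2  8.4] rot [-0.08 -0.07 -0.  ]
```

View pics/g_side.png

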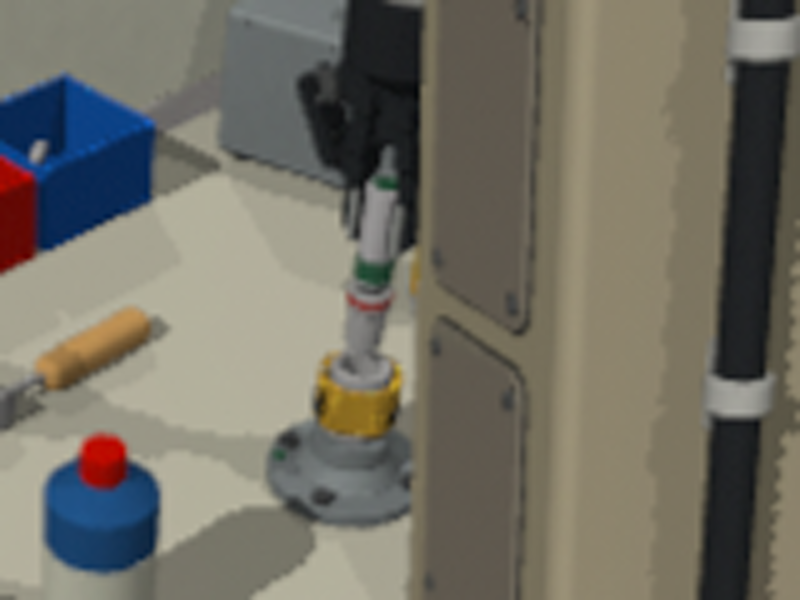

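View pics/g_top.png

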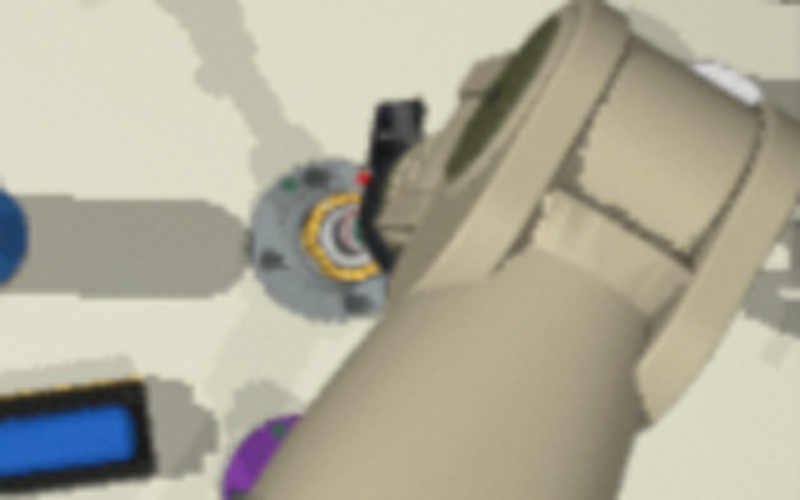

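```bash
python3 - <<'E'
from h import *
p=cam('side'); t=get_state()['tcp_pos']
# gauge: lower end at tcp z -.0753
for dx,dy in ((0,0),):
    P=[[t[0]+dx,t[1]+dy,t[2]-.0753+h] for h in (0,.037,.055,.119)]
    print((proj(p,P)-[250,90])*5)
print((proj(p,[[.5333,-.2288,.096]])-[250,90])*5)
E
```

```text
[[366.25765127 339.97448619]
 [373.18622297 292.48199107]
 [376.65899247 268.67759162]
 [389.58469637 180.07723408]]
[[362.88585202 360.74739172]]
```

Emit:
arm_command(motion=[{"x":0,"y":0,"z":6,"rx":0,"ry":0,"rz":0,"hand":1},{"x":0,"y":0,"z":12,"rx":0,"ry":0,"rz":0,"hand":1},{"x":0,"y":0,"z":17,"rx":0,"ry":0,"rz":0,"hand":1},{"x":0,"y":0,"z":21,"rx":0,"ry":0,"rz":0,"hand":1},{"x":0,"y":0,"z":21,"rx":0,"ry":0,"rz":0,"hand":1}])

```text
clock: 20.95
tcp_pos: [0.5327, -0.229, 0.1658]
orientation: [0.0, 0.755, -0.656, -0.0]
wrist_force: [-0.4, -1.2, -4.4]
finger_gap: 0.0228
```

```bash
python3 - <<'E'
from h import *
stat(); print(quat().inv().apply(get_state()['wrist_force']))
E
```

```text
t 20.95 tcp [ 0.5327 -0.229   0.1658] yaw -82.03 tilt [-7.e-04 -3.e-04 -1.e+00] F [-0.4 -1.2 -4.4] M [-0.37  0.11  0.01] gap 0.0228 j [-0.54  0.35 -0.07  1.16 -0.   -2.25]
[1.12579543 0.50795211 4.44642548]
```

Emit:
arm_command(motion=[{"x":0,"y":0,"z":3,"rx":0,"ry":0,"rz":0,"hand":1},{"x":0,"y":0,"z":6,"rx":0,"ry":0,"rz":0,"hand":1},{"x":0,"y":0,"z":8,"rx":0,"ry":0,"rz":0,"hand":1},{"x":0,"y":0,"z":8,"rx":0,"ry":0,"rz":0,"hand":1}])

```text
clock: 21.45
tcp_pos: [0.5329, -0.229, 0.1581]
orientation: [0.0, 0.755, -0.656, 0.0]
wrist_force: [-0.8, -2.7, -4.2]
finger_gap: 0.0228
```

```bash
python3 - <<'E'
from h import *
stat(); print(quat().inv().apply(get_state()['wrist_force']))
E
```

```text
t 21.45 tcp [ 0.5329 -0.229   0.1581] yaw -82.03 tilt [-0.e+00 -4.e-04 -1.e+00] F [-0.8 -2.7 -4.2] M [-0.68  0.08  0.02] gap 0.0228 j [-0.54  0.35 -0.08  1.14 -0.   -2.25]
[2.54413596 1.11914043 4.24412695]
```

Emit:
arm_command(motion=[{"x":0.4,"y":0.1,"z":3,"rx":0,"ry":0,"rz":0,"hand":1},{"x":0.4,"y":0.1,"z":6,"rx":0,"ry":0,"rz":0,"hand":1},{"x":0.4,"y":0.1,"z":9,"rx":0,"ry":0,"rz":0,"hand":1},{"x":0.4,"y":0.1,"z":12,"rx":0,"ry":0,"rz":0,"hand":1},{"x":0.4,"y":0.1,"z":12,"rx":0,"ry":0,"rz":0,"hand":1}])

```text
clock: 22.08
tcp_pos: [0.5327, -0.2292, 0.1458]
orientation: [0.0, 0.755, -0.656, -0.0]
wrist_force: [-0.7, -2.6, -5.3]
finger_gap: 0.0223
```

```bash
python3 - <<'E'
from h import *
stat(); print(quat().inv().apply(get_state()['wrist_force']))
E
```

```text
t 22.07 tcp [ 0.5327 -0.2292  0.1458] yaw -82.02 tilt [-6.e-04  2.e-04 -1.e+00] F [-0.7 -2.6 -5.3] M [-0.6   0.14  0.03] gap 0.0223 j [-0.54  0.36 -0.1   1.11 -0.   -2.25]
[2.49556547 1.09411618 5.26523471]
```

Emit:
arm_command(motion=[{"x":0.3,"y":0.1,"z":1,"rx":0,"ry":0,"rz":0,"hand":1},{"x":0.3,"y":0.1,"z":2,"rx":0,"ry":0,"rz":0,"hand":1},{"x":0.3,"y":0.1,"z":3,"rx":0,"ry":0,"rz":0,"hand":1},{"x":0.3,"y":0.1,"z":4,"rx":0,"ry":0,"rz":0,"hand":1},{"x":0.3,"y":0.1,"z":4,"rx":0,"ry":0,"rz":0,"hand":1}])

```text
clock: 22.7
tcp_pos: [0.5328, -0.2295, 0.1422]
orientation: [-0.0, 0.755, -0.656, -0.0]
wrist_force: [-1.0, -1.6, -3.3]
finger_gap: 0.0227
```

```bash
python3 - <<'E'
from h import *
stat(); print(quat().inv().apply(get_state()['wrist_force']))
E
```

```text
t 22.7 tcp [ 0.5328 -0.2295  0.1422] yaw -82.02 tilt [-0.e+00  1.e-04 -1.e+00] F [-1.  -1.6 -3.3] M [-0.39  0.15 -0.07] gap 0.0227 j [-0.55  0.36 -0.1   1.1   0.   -2.26]
[1.45536768 1.19452771 3.34833722]
```

Emit:
arm_command(motion=[{"x":0.1,"y":0.1,"z":0.6,"rx":0,"ry":0,"rz":0,"hand":1},{"x":0.1,"y":0.1,"z":1.2,"rx":0,"ry":0,"rz":0,"hand":1},{"x":0.1,"y":0.1,"z":1.2,"rx":0,"ry":0,"rz":0,"hand":1}])

```text
clock: 23.08
tcp_pos: [0.5328, -0.2296, 0.1414]
orientation: [-0.0, 0.755, -0.656, 0.0]
wrist_force: [-0.4, -1.0, -0.7]
finger_gap: 0.0228
```

```bash
python3 - <<'E'
from h import *
stat(); print(quat().inv().apply(get_state()['wrist_force']))
E
```

```text
t 23.07 tcp [ 0.5328 -0.2296  0.1414] yaw -82.02 tilt [ 3.e-04 -1.e-04 -1.e+00] F [-0.4 -1.  -0.7] M [-0.19  0.33 -0.06] gap 0.0228 j [-0.55  0.36 -0.11  1.1   0.   -2.26]
[0.93415989 0.49356924 0.73814619]
```

Contact has begun: the force rose about 2.5 N at the predicted height. I'll press a little more.

Emit:
arm_command(motion=[{"x":0,"y":0,"z":0.5,"rx":0,"ry":0,"rz":0,"hand":1},{"x":0,"y":0,"z":1,"rx":0,"ry":0,"rz":0,"hand":1},{"x":0,"y":0,"z":1,"rx":0,"ry":0,"rz":0,"hand":1}])

```text
clock: 23.45
tcp_pos: [0.5329, -0.2298, 0.1412]
orientation: [-0.0, 0.755, -0.656, 0.001]
wrist_force: [-2.3, 1.1, 5.6]
finger_gap: 0.0227
```

```bash
python3 - <<'E'
from h import *
stat(); print(quat().inv().apply(get_state()['wrist_force']))
E
```

```text
t 23.45 tcp [ 0.5329 -0.2298  0.1412] yaw -82.02 tilt [ 1.e-03 -7.e-04 -1.e+00] F [-2.3  1.1  5.6] M [0.14 0.74 0.07] gap 0.0227 j [-0.55  0.36 -0.11  1.1  -0.   -2.26]
[-1.39905491  2.12755015 -5.60605673]
```

Emit:
arm_command(motion=[{"x":0,"y":0,"z":0.5,"rx":0,"ry":0,"rz":0,"hand":1},{"x":0,"y":0,"z":0.5,"rx":0,"ry":0,"rz":0,"hand":1},{"x":0,"y":0,"z":0.5,"rx":0,"ry":0,"rz":0,"hand":1},{"x":0,"y":0,"z":0.5,"rx":0,"ry":0,"rz":0,"hand":1}])

```text
clock: 23.95
tcp_pos: [0.5329, -0.2298, 0.1412]
orientation: [-0.0, 0.755, -0.656, 0.001]
wrist_force: [-3.3, 0.1, 8.1]
finger_gap: 0.0225
```

```bash
python3 - <<'E'
from h import *
stat(); print(quat().inv().apply(get_state()['wrist_force']))
p=cam('side')
cv2.imwrite('pics/h.png',cv2.resize(p['image'][90:210,250:410,::-1],None,fx=5,fy=5,interpolation=cv2.INTER_CUBIC))
E
```

```text
t 23.95 tcp [ 0.5329 -0.2298  0.1412] yaw -82.02 tilt [ 0.0013 -0.001  -1.    ] F [-3.3  0.1  8.1] M [0.11 0.95 0.07] gap 0.0225 j [-0.55  0.36 -0.11  1.1  -0.   -2.26]
[-0.55813819  3.24792931 -8.11646082]
```

View pics/h.png

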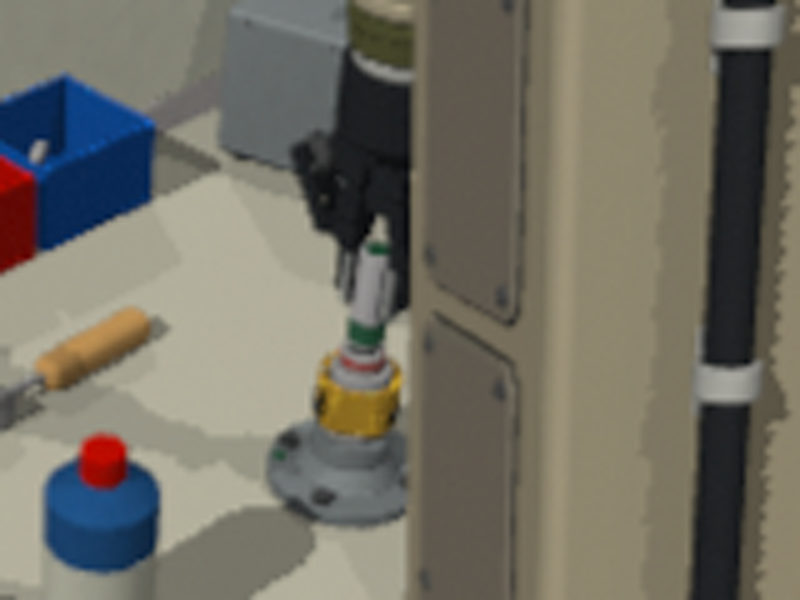

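The no-go step is resting on the rim at (362,365), with the red ring just above it. The gauge stopped at the predicted height under about 11 N net press. Now I withdraw it.

Emit:
arm_command(motion=[{"x":0,"y":0,"z":-4,"rx":0,"ry":0,"rz":0,"hand":1},{"x":0,"y":0,"z":-12,"rx":0,"ry":0,"rz":0,"hand":1},{"x":0,"y":0,"z":-24,"rx":0,"ry":0,"rz":0,"hand":1},{"x":0,"y":0,"z":-40,"rx":0,"ry":0,"rz":0,"hand":1},{"x":0,"y":0,"z":-70,"rx":0,"ry":0,"rz":0,"hand":1},{"x":0,"y":0,"z":-105,"rx":0,"ry":0,"rz":0,"hand":1},{"x":0,"y":0,"z":-138,"rx":0,"ry":0,"rz":0,"hand":1},{"x":0,"y":0,"z":-138,"rx":0,"ry":0,"rz":0,"hand":1}])

```text
clock: 25.0
tcp_pos: [0.5343, -0.2304, 0.2814]
orientation: [-0.001, 0.755, -0.656, 0.003]
wrist_force: [-0.1, -0.2, -4.9]
finger_gap: 0.0229
```

```bash
python3 - <<'E'
from h import *
stat(); go([.5814,.2536,.278],-35)
E
```

```text
t 25.0 tcp [ 0.5343 -0.2304  0.2814] yaw -82.01 tilt [ 0.0061 -0.0034 -1.    ] F [-0.1 -0.2 -4.9] M [-0.02 -0.02  0.01] gap 0.0229 j [-0.55  0.31  0.17  1.42  0.   -2.26]
shift [-472.8 -113.9    2. ] rot [ -0.2   -0.36 -47.01]
```

Emit:
arm_command(motion=[{"x":-45,"y":-11,"z":0,"rx":0,"ry":0,"rz":-4,"hand":1},{"x":-95,"y":-23,"z":0,"rx":0,"ry":0,"rz":-9,"hand":1},{"x":-148,"y":-36,"z":0,"rx":0,"ry":0,"rz":-14,"hand":1},{"x":-201,"y":-48,"z":0,"rx":0,"ry":0,"rz":-19,"hand":1},{"x":-254,"y":-61,"z":0,"rx":0,"ry":0,"rz":-25,"hand":1},{"x":-307,"y":-74,"z":0,"rx":0,"ry":0,"rz":-31,"hand":1},{"x":-360,"y":-87,"z":0,"rx":0,"ry":0,"rz":-37,"hand":1},{"x":-412,"y":-99,"z":0,"rx":0,"ry":0,"rz":-42,"hand":1},{"x":-450,"y":-108,"z":0,"rx":0,"ry":0,"rz":-47,"hand":1},{"x":-472.5,"y":-113.2,"z":0,"rx":0,"ry":0,"rz":-47,"hand":1}])

```text
clock: 26.25
tcp_pos: [0.5785, 0.2559, 0.2757]
orientation: [0.001, 0.954, -0.3, -0.001]
wrist_force: [0.4, -0.5, -4.1]
finger_gap: 0.0225
```

Emit:
arm_command(motion=[{"x":0,"y":0,"z":30,"rx":0,"ry":0,"rz":0,"hand":1},{"x":0,"y":0,"z":60,"rx":0,"ry":0,"rz":0,"hand":1},{"x":0,"y":0,"z":90,"rx":0,"ry":0,"rz":0,"hand":1},{"x":0,"y":0,"z":110,"rx":0,"ry":0,"rz":0,"hand":1},{"x":0,"y":0,"z":120,"rx":0,"ry":0,"rz":0,"hand":1},{"x":0,"y":0,"z":120,"rx":0,"ry":0,"rz":0,"hand":1},{"x":0,"y":0,"z":120,"rx":0,"ry":0,"rz":0,"hand":1}])

```text
clock: 27.12
tcp_pos: [0.5799, 0.254, 0.1586]
orientation: [-0.0, 0.954, -0.301, 0.001]
wrist_force: [-0.2, -0.3, -3.4]
finger_gap: 0.0227
```

```bash
python3 - <<'E'
from h import *
stat(); go([.5814,.2536,.0873],-35)
p=cam('side'); cv2.imwrite('pics/i.png',cv2.resize(p['image'][150:280,110:270,::-1],None,fx=5,fy=4.6,interpolation=cv2.INTER_CUBIC))
E
```

```text
t 27.12 tcp [0.5799 0.254  0.1586] yaw -35.05 tilt [ 1.6e-03  3.0e-04 -1.0e+00] F [-0.2 -0.3 -3.4] M [-0.03  0.    0.01] gap 0.0227 j [ 0.29  0.45  0.07  1.19 -0.   -2.24]
shift [ 1.4 -0.5 71.3] rot [-0.07 -0.06 -0.05]
```

View pics/i.png

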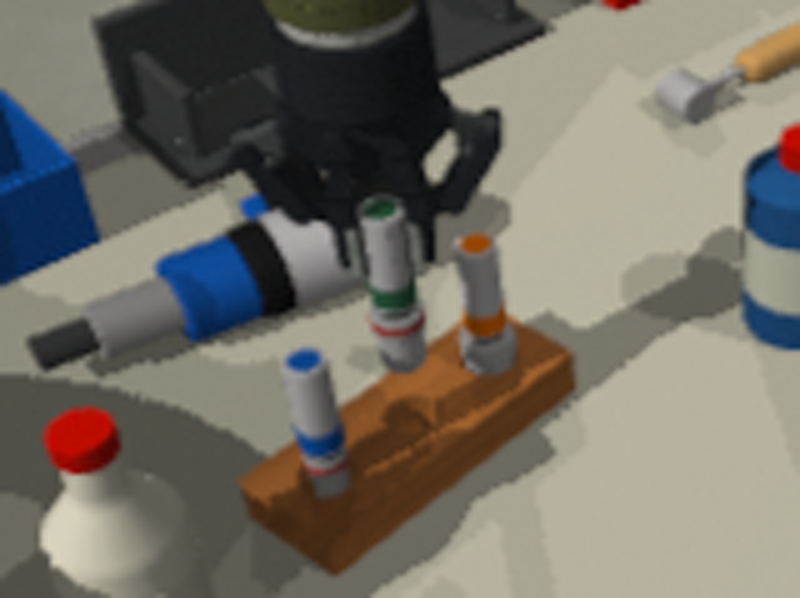

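Emit:
arm_command(motion=[{"x":1.2,"y":-0.4,"z":15,"rx":0,"ry":0,"rz":0,"hand":1},{"x":1.2,"y":-0.4,"z":30,"rx":0,"ry":0,"rz":0,"hand":1},{"x":1.2,"y":-0.4,"z":40,"rx":0,"ry":0,"rz":0,"hand":1},{"x":1.2,"y":-0.4,"z":48,"rx":0,"ry":0,"rz":0,"hand":1},{"x":1.2,"y":-0.4,"z":54,"rx":0,"ry":0,"rz":0,"hand":1},{"x":1.2,"y":-0.4,"z":60,"rx":0,"ry":0,"rz":0,"hand":1},{"x":1.2,"y":-0.4,"z":60,"rx":0,"ry":0,"rz":0,"hand":1}])

```text
clock: 28.05
tcp_pos: [0.5802, 0.2536, 0.0971]
orientation: [0.0, 0.954, -0.301, -0.0]
wrist_force: [-0.3, -0.1, -3.2]
finger_gap: 0.0229
```

```bash
python3 - <<'E'
from h import *
stat(); go([.5814,.2536,.0873],-35)
E
```

```text
t 28.05 tcp [0.5802 0.2536 0.0971] yaw -35.02 tilt [-7.e-04 -3.e-04 -1.e+00] F [-0.3 -0.1 -3.2] M [ 0.01 -0.02  0.03] gap 0.0229 j [ 0.29  0.49 -0.02  1.06 -0.   -2.25]
shift [ 1.  -0.7  9.8] rot [ 0.04  0.02 -0.02]
```

Emit:
arm_command(motion=[{"x":0.8,"y":-0.6,"z":3,"rx":0,"ry":0,"rz":0,"hand":1},{"x":0.8,"y":-0.6,"z":6,"rx":0,"ry":0,"rz":0,"hand":1},{"x":0.8,"y":-0.6,"z":8,"rx":0,"ry":0,"rz":0,"hand":1},{"x":0.8,"y":-0.6,"z":9.5,"rx":0,"ry":0,"rz":0,"hand":1},{"x":0.8,"y":-0.6,"z":10,"rx":0,"ry":0,"rz":0,"hand":1},{"x":0.8,"y":-0.6,"z":10,"rx":0,"ry":0,"rz":0,"hand":1}])

```text
clock: 28.8
tcp_pos: [0.5815, 0.2537, 0.0876]
orientation: [0.0, 0.954, -0.301, 0.0]
wrist_force: [-0.8, -0.3, -5.1]
finger_gap: 0.0225
```

```bash
python3 - <<'E'
from h import *
stat(); go([.5814,.2536,.0873],-35)
E
```

```text
t 28.8 tcp [0.5815 0.2537 0.0876] yaw -35.02 tilt [ 1.e-04 -1.e-04 -1.e+00] F [-0.8 -0.3 -5.1] M [0.02 0.   0.04] gap 0.0225 j [ 0.28  0.5  -0.03  1.04 -0.   -2.25]
shift [-0.   0.1  0.3] rot [ 0.   -0.   -0.02]
```

Emit:
arm_command(motion=[{"x":0,"y":0,"z":0.4,"rx":0,"ry":0,"rz":0,"hand":1},{"x":0,"y":0,"z":0.8,"rx":0,"ry":0,"rz":0,"hand":1},{"x":0,"y":0,"z":0.8,"rx":0,"ry":0,"rz":0,"hand":1}])

```text
clock: 29.18
tcp_pos: [0.5817, 0.2537, 0.0874]
orientation: [-0.0, 0.954, -0.301, 0.0]
wrist_force: [-0.6, -0.3, 1.5]
finger_gap: 0.0226
```

```bash
python3 - <<'E'
from h import *
stat()
E
```

```text
t 29.18 tcp [0.5817 0.2537 0.0874] yaw -35.02 tilt [ 8.e-04  1.e-04 -1.e+00] F [-0.6 -0.3  1.5] M [-0.16  0.31 -0.03] gap 0.0226 j [ 0.28  0.5  -0.03  1.04 -0.   -2.25]
```

Emit:
arm_command(motion=[{"x":0,"y":0,"z":0,"rx":0,"ry":0,"rz":0,"hand":-0.2},{"x":0,"y":0,"z":0,"rx":0,"ry":0,"rz":0,"hand":-0.2},{"x":0,"y":0,"z":0,"rx":0,"ry":0,"rz":0,"hand":-0.2},{"x":0,"y":0,"z":-15,"rx":0,"ry":0,"rz":0,"hand":-0.2},{"x":0,"y":0,"z":-40,"rx":0,"ry":0,"rz":0,"hand":-0.2},{"x":0,"y":0,"z":-80,"rx":0,"ry":0,"rz":0,"hand":-1},{"x":0,"y":0,"z":-130,"rx":0,"ry":0,"rz":0,"hand":-1},{"x":0,"y":0,"z":-170,"rx":0,"ry":0,"rz":0,"hand":-1},{"x":0,"y":0,"z":-170,"rx":0,"ry":0,"rz":0,"hand":-1}])

```text
clock: 30.3
tcp_pos: [0.5834, 0.2543, 0.2624]
orientation: [-0.002, 0.954, -0.301, 0.004]
wrist_force: [0.1, 0.4, -0.3]
finger_gap: 0.0853
```

```bash
python3 - <<'E'
from h import *
stat(); go([.5333,-.2288,.25],-144.6)
p=cam('side'); cv2.imwrite('pics/j.png',cv2.resize(p['image'][150:280,110:270,::-1],None,fx=5,fy=4.6,interpolation=cv2.INTER_CUBIC))
E
```

```text
t 30.3 tcp [0.5834 0.2543 0.2624] yaw -35.02 tilt [ 0.0087  0.0025 -1.    ] F [ 0.1  0.4 -0.3] M [-0.02 -0.05 -0.01] gap 0.0853 j [ 0.29  0.43  0.29  1.42 -0.   -2.25]
shift [236.1 424.5  10.8] rot [ -0.58   0.16 109.58]
```

View pics/j.png

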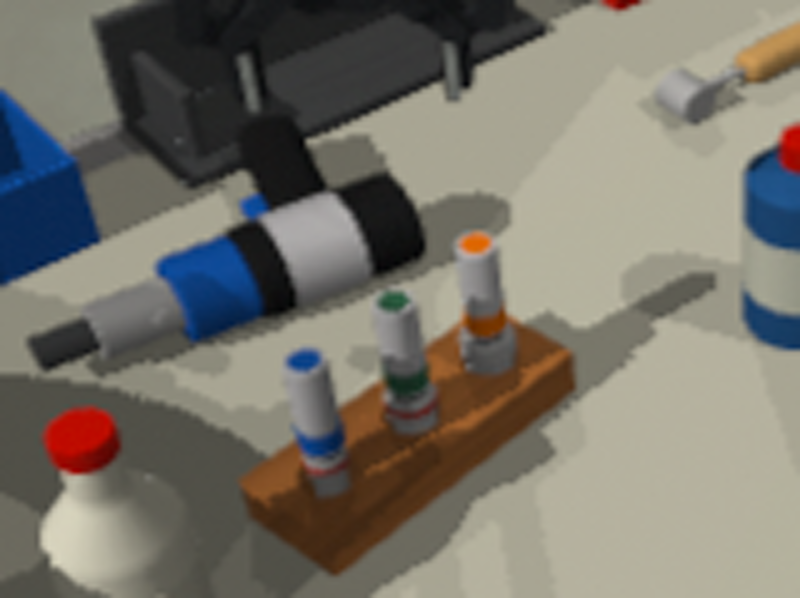

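The green gauge stands upright in its own middle hole again at (393,300). Next is the collar.

Emit:
arm_command(motion=[{"x":24,"y":43,"z":0,"rx":0,"ry":0,"rz":10,"hand":-1},{"x":50,"y":89,"z":0,"rx":0,"ry":0,"rz":20,"hand":-1},{"x":77,"y":138,"z":0,"rx":0,"ry":0,"rz":30,"hand":-1},{"x":104,"y":187,"z":0,"rx":0,"ry":0,"rz":40,"hand":-1},{"x":131,"y":235,"z":0,"rx":0,"ry":0,"rz":50,"hand":-1},{"x":158,"y":283,"z":0,"rx":0,"ry":0,"rz":60,"hand":-1},{"x":185,"y":332,"z":0,"rx":0,"ry":0,"rz":70,"hand":-1},{"x":210,"y":377,"z":0,"rx":0,"ry":0,"rz":80,"hand":-1},{"x":228,"y":410,"z":0,"rx":0,"ry":0,"rz":90,"hand":-1},{"x":236,"y":424,"z":5,"rx":0,"ry":0,"rz":100,"hand":-1}])

```text
clock: 31.6
tcp_pos: [0.5305, -0.2311, 0.2507]
orientation: [-0.001, -0.379, 0.926, 0.0]
wrist_force: [-1.1, 1.0, -0.1]
finger_gap: 0.0853
```

Emit:
arm_command(motion=[{"x":0,"y":0,"z":30,"rx":0,"ry":0,"rz":9.6,"hand":-1},{"x":0,"y":0,"z":70,"rx":0,"ry":0,"rz":9.6,"hand":-1},{"x":0,"y":0,"z":100,"rx":0,"ry":0,"rz":9.6,"hand":-1},{"x":0,"y":0,"z":110,"rx":0,"ry":0,"rz":9.6,"hand":-1},{"x":0,"y":0,"z":110,"rx":0,"ry":0,"rz":9.6,"hand":-1},{"x":0,"y":0,"z":110,"rx":0,"ry":0,"rz":9.6,"hand":-1}])

```text
clock: 32.35
tcp_pos: [0.5322, -0.2294, 0.1431]
orientation: [0.001, -0.304, 0.953, -0.001]
wrist_force: [0.3, -0.0, -1.2]
finger_gap: 0.0855
```

```bash
python3 - <<'E'
from h import *
stat(); go([.5332,-.2287,.0546],-144.6)
E
```

```text
t 32.35 tcp [ 0.5322 -0.2294  0.1431] yaw -144.62 tilt [ 0.0017 -0.0011 -1.    ] F [ 0.3 -0.  -1.2] M [-0.03  0.01 -0.01] gap 0.0855 j [-0.55  0.36 -0.11  1.1  -0.   -1.16]
shift [-1.2  0.2 88.5] rot [-0.11  0.04 -0.02]
```

Emit:
arm_command(motion=[{"x":-0.8,"y":0.1,"z":20,"rx":0,"ry":0,"rz":0,"hand":-1},{"x":-0.8,"y":0.1,"z":40,"rx":0,"ry":0,"rz":0,"hand":-1},{"x":-0.8,"y":0.1,"z":60,"rx":0,"ry":0,"rz":0,"hand":-1},{"x":-0.8,"y":0.1,"z":77,"rx":0,"ry":0,"rz":0,"hand":-1},{"x":-0.8,"y":0.1,"z":88,"rx":0,"ry":0,"rz":0,"hand":-1},{"x":-0.8,"y":0.1,"z":88,"rx":0,"ry":0,"rz":0,"hand":-1},{"x":-0.8,"y":0.1,"z":88,"rx":0,"ry":0,"rz":0,"hand":-1}])

```text
clock: 33.22
tcp_pos: [0.5327, -0.2289, 0.0548]
orientation: [0.001, -0.304, 0.953, -0.001]
wrist_force: [-0.6, -0.6, 0.6]
finger_gap: 0.0855
```

```bash
python3 - <<'E'
from h import *
stat(); go([.5332,-.2287,.0546],-144.6)
E
```

```text
t 33.23 tcp [ 0.5327 -0.2289  0.0548] yaw -144.62 tilt [ 1.3e-03 -9.0e-04 -1.0e+00] F [-0.6 -0.6  0.6] M [ 0.01  0.   -0.  ] gap 0.0855 j [-0.54  0.43 -0.23  0.9  -0.   -1.16]
shift [-0.5 -0.2  0.2] rot [-0.09  0.03 -0.02]
```

Emit:
arm_command(motion=[{"x":0,"y":0,"z":0,"rx":0,"ry":0,"rz":0,"hand":1},{"x":0,"y":0,"z":0,"rx":0,"ry":0,"rz":0,"hand":1},{"x":0,"y":0,"z":0,"rx":0,"ry":0,"rz":0,"hand":1},{"x":0,"y":0,"z":0,"rx":0,"ry":0,"rz":0,"hand":1},{"x":0,"y":0,"z":0,"rx":0,"ry":0,"rz":0,"hand":1},{"x":0,"y":0,"z":0,"rx":0,"ry":0,"rz":0,"hand":1}], force=20)

```text
clock: 33.98
tcp_pos: [0.5324, -0.2292, 0.0543]
orientation: [0.0, -0.304, 0.953, -0.001]
wrist_force: [-0.3, -3.7, 4.8]
finger_gap: 0.0483
```

```bash
python3 - <<'E'
from h import *
stat(); go([.5332,-.2287,.0546],-144.6)
E
```

```text
t 33.98 tcp [ 0.5324 -0.2292  0.0543] yaw -144.64 tilt [ 0.001  -0.0013 -1.    ] F [-0.3 -3.7  4.8] M [-0.64  0.14 -0.17] gap 0.0483 j [-0.54  0.43 -0.23  0.9  -0.   -1.16]
shift [-0.9 -0.1 -0.3] rot [-0.1   0.   -0.04]
```

Emit:
arm_command(motion=[{"x":0,"y":0,"z":0,"rx":0,"ry":0,"rz":0,"hand":1},{"x":0,"y":0,"z":0,"rx":0,"ry":0,"rz":0,"hand":1},{"x":0,"y":0,"z":-2,"rx":0,"ry":0,"rz":0,"hand":1},{"x":0,"y":0,"z":-4,"rx":0,"ry":0,"rz":0,"hand":1},{"x":0,"y":0,"z":-6.3,"rx":0,"ry":0,"rz":0,"hand":1},{"x":0,"y":0,"z":-6.3,"rx":0,"ry":0,"rz":0,"hand":1}], force=70)

```text
clock: 34.72
tcp_pos: [0.5324, -0.229, 0.0583]
orientation: [-0.0, -0.304, 0.953, -0.0]
wrist_force: [5.7, -5.6, -11.7]
finger_gap: 0.0473
```

```bash
python3 - <<'E'
from h import *
stat()
E
```

```text
t 34.73 tcp [ 0.5324 -0.229   0.0583] yaw -144.63 tilt [-2.e-04 -5.e-04 -1.e+00] F [  5.7  -5.6 -11.7] M [-1.32 -1.04 -0.04] gap 0.0473 j [-0.54  0.43 -0.23  0.91 -0.   -1.16]
```

Emit:
arm_command(motion=[{"x":0,"y":0,"z":-1.2,"rx":0,"ry":0,"rz":0,"hand":1},{"x":0,"y":0,"z":-1.2,"rx":0,"ry":0,"rz":3,"hand":1},{"x":0,"y":0,"z":-1.2,"rx":0,"ry":0,"rz":7,"hand":1},{"x":0,"y":0,"z":-1.2,"rx":0,"ry":0,"rz":12,"hand":1},{"x":0,"y":0,"z":-1.2,"rx":0,"ry":0,"rz":12,"hand":1}])

```text
clock: 35.35
tcp_pos: [0.5323, -0.2289, 0.0592]
orientation: [-0.0, -0.202, 0.979, -0.0]
wrist_force: [5.4, -6.4, -11.4]
finger_gap: 0.0474
```

```bash
python3 - <<'E'
from h import *
stat()
E
```

```text
t 35.35 tcp [ 0.5323 -0.2289  0.0592] yaw -156.66 tilt [-5.e-04 -2.e-04 -1.e+00] F [  5.4  -6.4 -11.4] M [-1.29 -1.   -0.04] gap 0.0474 j [-0.54  0.43 -0.23  0.92 -0.   -0.95]
```

Emit:
arm_command(motion=[{"x":0,"y":0,"z":0,"rx":0,"ry":0,"rz":6,"hand":1},{"x":0,"y":0,"z":0,"rx":0,"ry":0,"rz":12,"hand":1},{"x":0,"y":0,"z":0,"rx":0,"ry":0,"rz":18,"hand":1},{"x":0,"y":0,"z":0,"rx":0,"ry":0,"rz":24,"hand":1},{"x":0,"y":0,"z":0,"rx":0,"ry":0,"rz":30,"hand":1},{"x":0,"y":0,"z":0,"rx":0,"ry":0,"rz":36,"hand":1},{"x":0,"y":0,"z":0,"rx":0,"ry":0,"rz":42,"hand":1},{"x":0,"y":0,"z":0,"rx":0,"ry":0,"rz":47,"hand":1},{"x":0,"y":0,"z":0,"rx":0,"ry":0,"rz":50.8,"hand":1},{"x":0,"y":0,"z":0,"rx":0,"ry":0,"rz":50.8,"hand":1}])

```text
clock: 36.6
tcp_pos: [0.5323, -0.2283, 0.0591]
orientation: [-0.0, 0.237, 0.971, 0.0]
wrist_force: [5.1, -5.0, -12.0]
finger_gap: 0.0473
```

```bash
python3 - <<'E'
from h import *
stat()
E
```

```text
t 36.6 tcp [ 0.5323 -0.2283  0.0591] yaw 152.57 tilt [-5.e-04  1.e-03 -1.e+00] F [  5.1  -5.  -12. ] M [-0.95 -1.08 -0.08] gap 0.0473 j [-0.54  0.43 -0.23  0.92  0.   -0.07]
```

Now lower it about 14 mm.

Emit:
arm_command(motion=[{"x":0,"y":0,"z":3,"rx":0,"ry":0,"rz":0,"hand":1},{"x":0,"y":0,"z":6,"rx":0,"ry":0,"rz":0,"hand":1},{"x":0,"y":0,"z":9,"rx":0,"ry":0,"rz":0,"hand":1},{"x":0,"y":0,"z":12,"rx":0,"ry":0,"rz":0,"hand":1},{"x":0,"y":0,"z":14,"rx":0,"ry":0,"rz":0,"hand":1},{"x":0,"y":0,"z":15,"rx":0,"ry":0,"rz":0,"hand":1},{"x":0,"y":0,"z":15,"rx":0,"ry":0,"rz":0,"hand":1}])

```text
clock: 37.48
tcp_pos: [0.5323, -0.2283, 0.0458]
orientation: [0.0, 0.237, 0.972, 0.0]
wrist_force: [4.6, -2.6, -5.7]
finger_gap: 0.0473
```

```bash
python3 - <<'E'
from h import *
stat()
E
```

```text
t 37.48 tcp [ 0.5323 -0.2283  0.0458] yaw 152.6 tilt [ 4.e-04  3.e-04 -1.e+00] F [ 4.6 -2.6 -5.7] M [-0.58 -0.89 -0.04] gap 0.0473 j [-0.54  0.44 -0.24  0.89  0.   -0.07]
```

Emit:
arm_command(motion=[{"x":0,"y":0,"z":0.5,"rx":0,"ry":0,"rz":0,"hand":1},{"x":0,"y":0,"z":1,"rx":0,"ry":0,"rz":0,"hand":1},{"x":0,"y":0,"z":1,"rx":0,"ry":0,"rz":0,"hand":1}])

```text
clock: 37.85
tcp_pos: [0.5323, -0.2284, 0.0457]
orientation: [0.0, 0.237, 0.972, 0.0]
wrist_force: [3.8, -1.3, 0.6]
finger_gap: 0.0471
```

```bash
python3 - <<'E'
from h import *
stat()
E
```

```text
t 37.85 tcp [ 0.5323 -0.2284  0.0457] yaw 152.59 tilt [ 9.e-04 -0.e+00 -1.e+00] F [ 3.8 -1.3  0.6] M [-0.26 -0.67 -0.  ] gap 0.0471 j [-0.54  0.44 -0.24  0.89  0.   -0.07]
```

Emit:
arm_command(motion=[{"x":0,"y":0,"z":0,"rx":0,"ry":0,"rz":0,"hand":-1},{"x":0,"y":0,"z":0,"rx":0,"ry":0,"rz":0,"hand":-1},{"x":0,"y":0,"z":0,"rx":0,"ry":0,"rz":0,"hand":-1},{"x":0,"y":0,"z":0,"rx":0,"ry":0,"rz":0,"hand":-1},{"x":0,"y":0,"z":-20,"rx":0,"ry":0,"rz":0,"hand":-1},{"x":0,"y":0,"z":-60,"rx":0,"ry":0,"rz":0,"hand":-1},{"x":0,"y":0,"z":-120,"rx":0,"ry":0,"rz":0,"hand":-1},{"x":0,"y":0,"z":-180,"rx":0,"ry":0,"rz":0,"hand":-1},{"x":0,"y":0,"z":-220,"rx":0,"ry":0,"rz":0,"hand":-1},{"x":0,"y":0,"z":-220,"rx":0,"ry":0,"rz":0,"hand":-1}])

```text
clock: 39.1
tcp_pos: [0.5336, -0.2294, 0.2695]
orientation: [0.004, 0.237, 0.972, -0.001]
wrist_force: [-0.7, -1.0, -0.1]
finger_gap: 0.0853
```

```bash
python3 - <<'E'
from h import *
stat(); go([.18,-.54,.28],18)
E
```

```text
t 39.1 tcp [ 0.5336 -0.2294  0.2695] yaw 152.58 tilt [ 0.0064 -0.004  -1.    ] F [-0.7 -1.  -0.1] M [ 0.03 -0.02 -0.01] gap 0.0853 j [-0.54  0.31  0.14  1.39 -0.   -0.07]
shift [ 170.8 -438.5  -11.5] rot [  0.49   0.25 134.58]
```

The collar bottomed at the same height where I first gripped it shut. Next I move back out of the top view to verify.

Emit:
arm_command(motion=[{"x":18,"y":-46,"z":0,"rx":0,"ry":0,"rz":0,"hand":-1},{"x":36,"y":-92,"z":0,"rx":0,"ry":0,"rz":0,"hand":-1},{"x":54,"y":-138,"z":0,"rx":0,"ry":0,"rz":0,"hand":-1},{"x":72,"y":-184,"z":0,"rx":0,"ry":0,"rz":0,"hand":-1},{"x":90,"y":-230,"z":0,"rx":0,"ry":0,"rz":0,"hand":-1},{"x":108,"y":-277,"z":0,"rx":0,"ry":0,"rz":0,"hand":-1},{"x":126,"y":-324,"z":0,"rx":0,"ry":0,"rz":0,"hand":-1},{"x":144,"y":-370,"z":0,"rx":0,"ry":0,"rz":0,"hand":-1},{"x":158,"y":-406,"z":0,"rx":0,"ry":0,"rz":0,"hand":-1},{"x":158,"y":-406,"z":0,"rx":0,"ry":0,"rz":0,"hand":-1}])

```text
clock: 40.35
tcp_pos: [0.2025, -0.5171, 0.2635]
orientation: [-0.001, 0.239, 0.971, 0.001]
wrist_force: [0.5, -0.1, -1.0]
finger_gap: 0.0855
```

```bash
python3 - <<'E'
from h import *
stat()
p=cam('top');q=cam('side')
save(p,'z_top')
a=cv2.resize(p['image'][180:236,298:356,::-1],None,fx=7,fy=7,interpolation=cv2.INTER_CUBIC)
b=cv2.resize(q['image'][149:205,290:348,::-1],None,fx=7,fy=7,interpolation=cv2.INTER_CUBIC)
cv2.imwrite('pics/z_s.png',np.hstack([a,b])[:, :800]); save(q,'z_side')
E
```

```text
t 40.35 tcp [ 0.2025 -0.5171  0.2635] yaw 152.34 tilt [-8.0e-04  2.2e-03 -1.0e+00] F [ 0.5 -0.1 -1. ] M [-0.04  0.02 -0.01] gap 0.0855 j [-1.34  0.27  0.07  1.37 -0.   -0.86]
```

View pics/z_s.png

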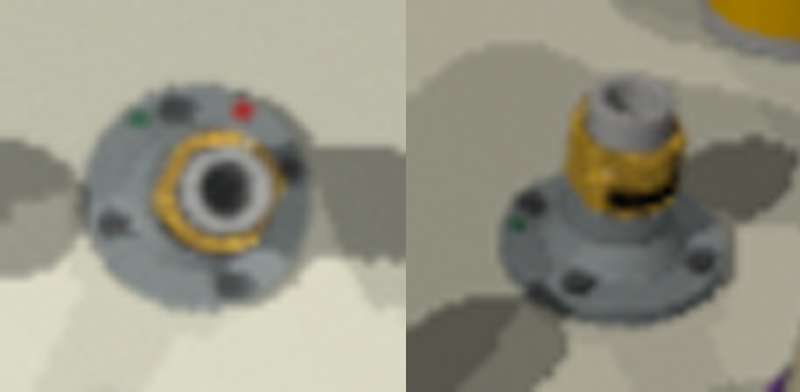

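View pics/z_top.png

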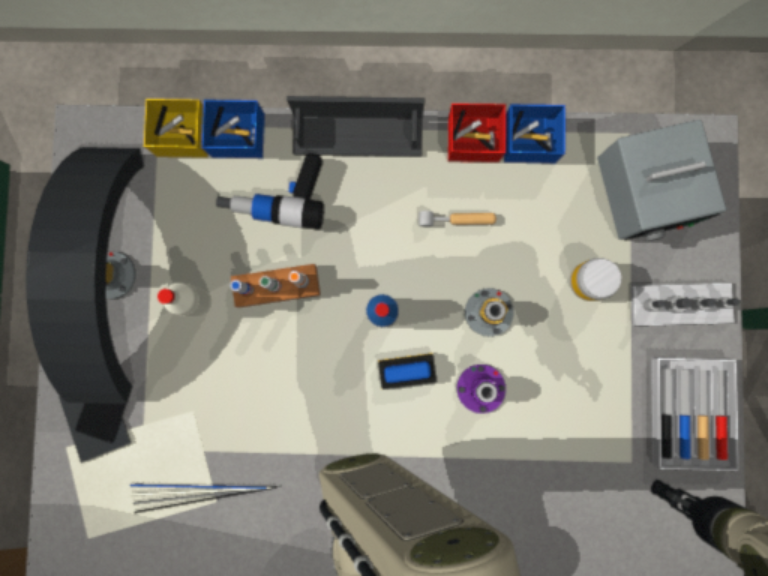

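View pics/z_side.png

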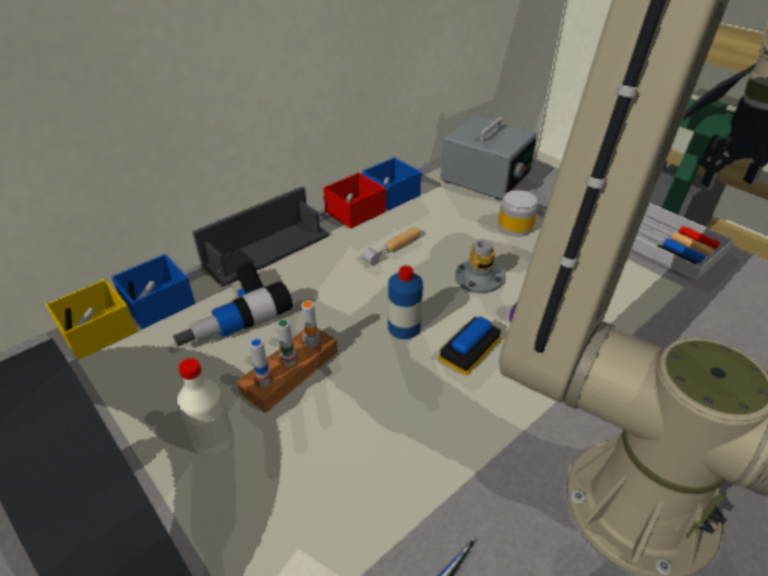

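The collar looks the same as at the start: down, with its white line towards the red dot at (242,110) in the crop. The green gauge is in its middle hole at (265,282), and nothing else in view has moved.

```bash
python3 -c "
from h import *
print(hand_in())"
```

```text
the job is handed in; nothing more can be done
None
```

The wear check is done and handed in at about 40 s. The socket passed: the go length went fully in and the no-go step was refused.

- **Opening the collar:** I lifted it, turned it 63° anticlockwise and lowered it until it latched, about 9 mm up. The side camera showed it still raised after I let go.
- **Gauging:** the green gauge's go length went in with only small side forces, under 3 N. The no-go step stopped on the rim at the height I had worked out, and stayed there under a press of about 11 N.
- **Return and closing:** the gauge is upright in its own middle hole. I lifted the collar off its latch, turned it back and lowered it. It bottomed at the same height as when I first gripped it shut.

In the last pictures the collar looks as it did at the start, and the other objects in view haven't moved. The robot is touching nothing.

No check failed, but the two cameras disagreed by about 3 mm in y at the socket and the rack. I settled positions by grip forces and by gripping the gauge twice at right angles.

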